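# Put the clean ink roller back on its axle and into the cradle

### The job

Put the red-brown ink roller, lying on its rubber on the drying rack, back on its axle: take the axle from its cradle by the wooden handle, ease it nose first through the bore, press by feel against the stop bar and the axle's spring until the catch springs out behind the roller (10 N is plenty), and lift the roller clear on it. Lay the axle gently back in both notches as it lay before and let go. Never force or bang the axle, do not touch the roller with the gripper, and leave everything else in place.

Things in the scene. Friction and masses are not known exactly. Their poses are not given: they have to be found in the camera images.
- axle: loose axle, 100 g, steel rod 12 mm thick, wooden handle at one end. Origin on its axis at the front face of the fixed shoulder; x from handle to nose, z up (catch on top at the start). Along x: handle -106 to -41 mm, rod to -4, shoulder 20 mm across to 0, a spring with a brass washer 18 mm across at 6 to 9 that gives 6 mm back, rod to 122, spring catch at 70 to 87
- axle_grip (a point): the place to grip the handle, on the axle's axis 60 mm behind the shoulder's front face (19 mm behind the handle's front end); axes as the axle. The handle is flat-sided, 18 mm wide (y) and 24 mm high (z). In the cradle this point lies 62 mm above the table
- axle_nose (a point): tip of the axle's nose on its axis, axes as the axle. The rod's end is cut square with its edge rounded off: over the last 4 mm it narrows to a flat end 11 mm across
- catch (a joint): brass spring catch in the axle, a leaf hinged at axle x = 87 mm, its other end (x = 70 mm) standing 4 mm above the rod: 0 = sprung right out, 0.15 to 0.27 = pressed in, while inside a bore. The roller passes it from the nose; once the roller has pressed the spring washer back by 4 mm (4 N; 6 N at the end of its travel; plus some newtons of drag) it springs out and holds the roller
- roller_mid (a point): centre of the loose ink roller, 130 g: red-brown rubber cylinder, diameter 45, length 65 mm, with a plain through bore of diameter 14 mm along its x axis. It lies between two dowels of the rack, bore level, 40 mm above the table, parallel to the rack's x, and slides along them under about 1 N until it meets the stop bar. Home on the axle its centre is about 37 mm in front of the shoulder
- drainer: drying rack, fixed, origin at table height: rubber mat 3 mm thick (x -100 to 220, y -95 to 95 mm), on it a dowel rack from x = 82 mm, 26 mm high. Troughs at y = -37.5 and 37.5 mm; the roller lies in either, entered from -x. A stop bar across the rack, 54 mm high, is clamped 3 to 57 mm beyond the roller, varying; a slot over each trough (25 mm wide, open above 32 mm) lets the nose by
- spare_mid (a point): the centre of a black roller 45 mm in diameter and 45 mm long lying in the other trough; leave it alone
- cradle: axle cradle, fixed, origin under the board's centre at table height: board 155 x 90 x 12 mm, two upright cheeks 10 mm thick, 70 mm wide, 76 mm high, centred at x = -62.5 and 62.5 mm. Each has a notch for the axle: slot 15 mm wide, floor 56 mm above the table, mouth flared from 66 to 76 mm. The handle sticks out on the -x side
- seat (a point): fixed point (-42.5, 0, 62) mm of the cradle, same axes: where the axle's origin lies when the axle rests in both notches, its x along the cradle's x. The bare rod between shoulder and handle then spans the near cheek, with 11 mm to spare in front and 16 mm behind
- ink_tin: ink tin 68 mm across, 42 mm high; leave it alone
- gouge: lino gouge 125 mm long; leave it alone
- brayer: complete brayer with wooden handle; leave it alone
- tape_dispenser: cream tape dispenser 150 mm long; leave it alone
- baren: round wooden baren 110 mm across; leave it alone
- ink_knife: ink knife 200 mm long lying on the glass slab; leave it alone
Things that resemble listed ones, but are neither listed nor needed, are in the scene too. Leave any yellow look-alike of the part that bears roller_mid alone.

How it is judged (in metres and radians):
On the way, in this order (a step that is already met when the one before it is completed fails the run):
1. the roller is home on the axle, with the catch sprung out behind it (x of roller_mid in the frame of axle between 0.0345 and 0.04 m and angle between the x axis of axle and the x axis of roller_mid, either way round below 0.12 rad and value of joint catch below 0.08 rad), for 0.2 s.
2. the roller is lifted on the axle, its centre more than 85 mm above the table (height (world z) of roller_mid above 0.085 m and x of roller_mid in the frame of axle between 0.0345 and 0.04 m and angle between the x axis of axle and the x axis of roller_mid, either way round below 0.12 rad), for 0.2 s.
At the end, for the whole second after the job is handed in: the axle rests in both notches as before (within 10 mm along it, 3 mm across and in height of the seat, 0.04 rad), the roller home on it (centre 34.5 to 40 mm in front of the shoulder), catch out, roller clear of the cradle, all let go and at rest (x of axle in the frame of seat between -0.01 and 0.01 m and y of axle in the frame of seat between -0.003 and 0.003 m and z of axle in the frame of seat between -0.003 and 0.003 m and angle between the x axis of axle and the x axis of seat, either way round below 0.04 rad and x of axle_nose in the frame of seat above 0.1 m and x of roller_mid in the frame of axle between 0.0345 and 0.04 m and value of joint catch below 0.08 rad and contact force between roller and cradle below 0.2 N and linear speed of each of axle, roller below 0.02 m/s); the robot touches nothing.
It fails at once if the axle is forced: more than 15 N between axle and roller (contact force between axle and roller above 15 N).
It fails at once if the axle is pressed or dropped hard on the cradle: more than 20 N (contact force between axle and cradle above 20 N).
It fails at once if the gripper touches the roller (contact force between any of the fingers, the arm and roller above 0.5 N).
It fails at once if a bystander is shifted by more than 20 mm (distance of any of spare_mid, ink_tin, gouge, brayer, tape_dispenser, baren, ink_knife from where it was at the start of the episode above 0.02 m).
It also fails if it takes over 64 s, if anything falls off the work surface, if the arm or the gripper's body presses on something with over 40 N, if the wrist force passes 120 N, or if a joint passes its speed limit or range.

### The arm

A 6-joint arm with a two-finger parallel gripper is mounted at the origin on the work surface. World frame = base frame: x ahead of the robot, y to its left, z up, the work surface at z = 0. Lengths are in m, angles in degrees, forces in N, time in s.
With the tool pointing down it reaches from about 0.375 to 0.9 m from the base axis. Payload 3.1 kg.
Tool frame: the origin (TCP) lies on the centre line of the jaws, within the pads' length; the fingertips stand 22 mm ahead of it and the grasp point (between the pads) lies 3 mm ahead of it; y points along the fingers, z is the direction in which the jaws open and shut, and the axes are right-handed (so a half turn about y gives the same grasp; the last joint's range is limited). The gripper opens to 87 mm and grips with 3 to 60 N. Pads are 19 mm wide; open, the fingers measure 117 mm over their backs; the gripper's body (75 mm by 190 mm) begins 51 mm behind the grasp point.
Start: joints at [-80.873, 30.224, 82.088, -0, 67.689, -10.227], TCP at [0.207, -0.59, 0.218] pointing down, gripper open.
Joint ranges: [-176.69, 176.69], [-43.24, 126.21], [12.49, 139.97], [-82, 262], [0, 151.66], [-163.58, 163.58]. Speed limits (degrees/s): [159.86, 159.86, 180, 180, 180, 180].

### API

Orientations are given as a 3x3 rotation matrix whose columns are the frame's x, y, z axes.
In Python, from rig import bot gives the robot as it stands.
- The arm moves only by the tool jog_arm, never from a script. Its argument "motion" is one flat list of numbers, 6 for each row, row after row: the shift along the tool's x, y, z in mm, then the turn, a rotation vector about the tool's x, y, z in degrees. A call has 1 to 20 rows; each row is the pose to reach, as a shift and turn from the pose commanded when the call began, along the tool's axes at that moment; what a row does not reach only later rows make up. A row lasts 1/8 s, in which the tool goes at most 62.5 mm and 10.7 degrees, less where a joint would pass 70% of its speed; a pose out of reach is approached as far as the arm can. A call with a gripper value outside its range is refused whole. "gripper" is the opening, from 0 (shut) to 1 (fully open), set as the call begins (left out, the last holds). The fingers move at their own pace and stop on an object; the grip force is fixed at half the most. Time passes only in rows, so rows that repeat a pose let the fingers close. It gives the time, the measured TCP pose, the force and the opening at its end, in the units of the state.
- bot.read_state(): the state, without advancing time (a new reading comes with each control period).
- bot.capture(name): name is "side" or "top"; returns (picture, depth): 384x512x3 uint8, red, green, blue; 384x512 float32, m along the optical axis (not along the pixel's ray), 0 where there is no reading.
- bot.get_calibration(name): a dict with "mtx" (3x3 intrinsics, pixels), "pose" (4x4, takes a point from camera to world coordinates). Camera axes: x right, y up, looking along -z (the intrinsics and any distortion apply to the point x, -y, -z); pixel columns grow to the right and rows downward; lengths in m; the calibration is good to about 2 mm. A picture is of the moment at which its call begins. get_calibration takes no time and is no camera call.
- bot.hand_in(): hands the job in, once; it reports no verdict.
The state is a dict: "time_s": time; "joint_positions": joint angles; "qvel": joint speeds; "tau": joint torques, N m; "position": TCP position; "tcp_rot": TCP orientation; "force": force on the tool from outside, world axes, zero at the start; "moment": the same for the moment, N m; "opening": opening from 0.0 (shut) to 1.0 (fully open).
Only numpy, scipy, OpenCV 4.12 (cv2) and the standard library are available. Lean on these libraries where they do the work, as an engineer would, in place of code of your own. Each camera call takes 0.05 s, during which the arm holds its last target.

## Working session

There is one attempt and no reset: what is moved stays moved. The work goes in short steps, Python scripts to look and compute and a tool call to move; the robot and the scene stay as the last step left them, time stands still between calls to the robot, and variables do not carry over. Pictures are saved under pics/ and viewed, and the job is handed in when it is done.

Besides the shell and the picture viewer there is one more tool, called after "Request:" as name(argument=value, ...) on one line, values as JSON. jog_arm: Moves the arm, as the interface text tells. Its arguments: {"type":"object","properties":{"motion":{"type":"array","items":{"type":"number"}},"gripper":{"type":"number"}},"required":["motion"]}

```bash
ls; mkdir -p pics; python3 - <<'E'
from rig import bot
import cv2,numpy as np
for n in ("side","top"):
    p,d=bot.capture(n); c=bot.get_calibration(n)
    np.savez(f"pics/{n}0.npz",p=p,d=d); cv2.imwrite(f"pics/{n}0.png",cv2.resize(p[:,:,::-1],(800,600),interpolation=cv2.INTER_CUBIC))
    print(n,{k:(np.round(v,4) if hasattr(v,'shape') else v) for k,v in c.items()},(d>0).mean())
s=bot.read_state();print(s)
E
```

```text
pics
side {'mtx': array([[472.8869,   0.    , 255.3434],
       [  0.    , 472.8869, 191.8946],
       [  0.    ,   0.    ,   1.    ]]), 'pose': array([[-0.6947,  0.5144, -0.5028, -0.2139],
       [-0.7192, -0.5084,  0.4735,  0.7338],
       [-0.0121,  0.6906,  0.7232,  1.1988],
       [ 0.    ,  0.    ,  0.    ,  1.    ]])} 0.9959004720052084
top {'mtx': array([[365.0932,   0.    , 255.8061],
       [  0.    , 365.0932, 195.7367],
       [  0.    ,   0.    ,   1.    ]]), 'pose': array([[ 0.    ,  0.9877, -0.1565,  0.3912],
       [-0.9998,  0.0032,  0.0197,  0.0083],
       [ 0.0199,  0.1565,  0.9875,  1.3918],
       [ 0.    ,  0.    ,  0.    ,  1.    ]])} 0.9961090087890625
{'time_s': 0.1, 'joint_positions': array([-8.08728307e+01,  3.02726686e+01,  8.21485529e+01, -8.96413647e-04,
        6.76914836e+01, -1.02262888e+01]), 'qvel': array([ 0.11474093, -0.14205497, -0.16607631, -0.04900269, -0.03225372,
       -0.01668664]), 'tau': array([ 1.51102126e-04, -4.40984881e+01, -1.77151179e+01,  6.34759082e-02,
        5.33648289e-02, -4.98229520e-05]), 'position': array([ 0.20704709, -0.58899502,  0.21728266]), 'tcp_rot': array([[-9.43490246e-01, -3.26320520e-04,  3.31400134e-01],
       [-3.31400125e-01,  1.93987101e-03, -9.43488311e-01],
       [-3.34993915e-04, -9.99998065e-01, -1.93839204e-03]]), 'force': array([-0.97195685,  0.60025236, -0.08415843]), 'moment': array([-0.00393979,  0.06106522,  0.01678069]), 'opening': 0.9989056246539959}
```

View pics/side0.png

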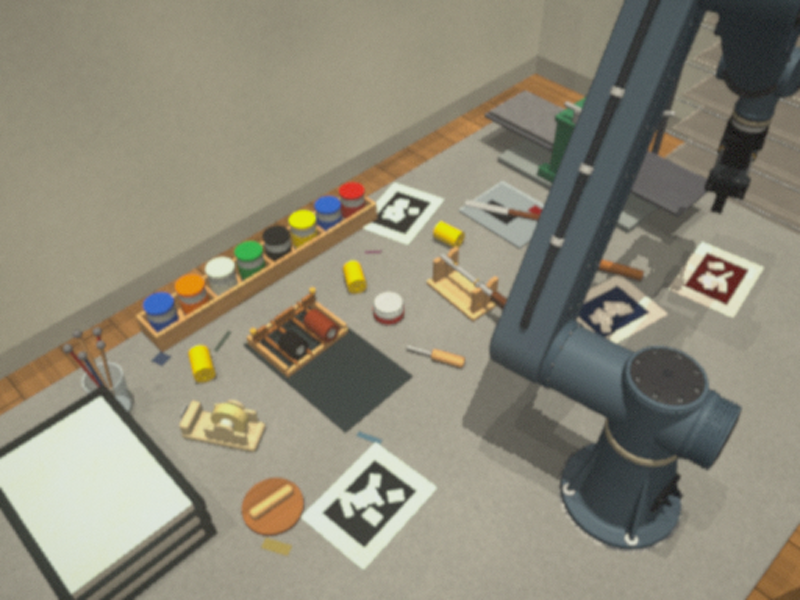

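View pics/top0.png

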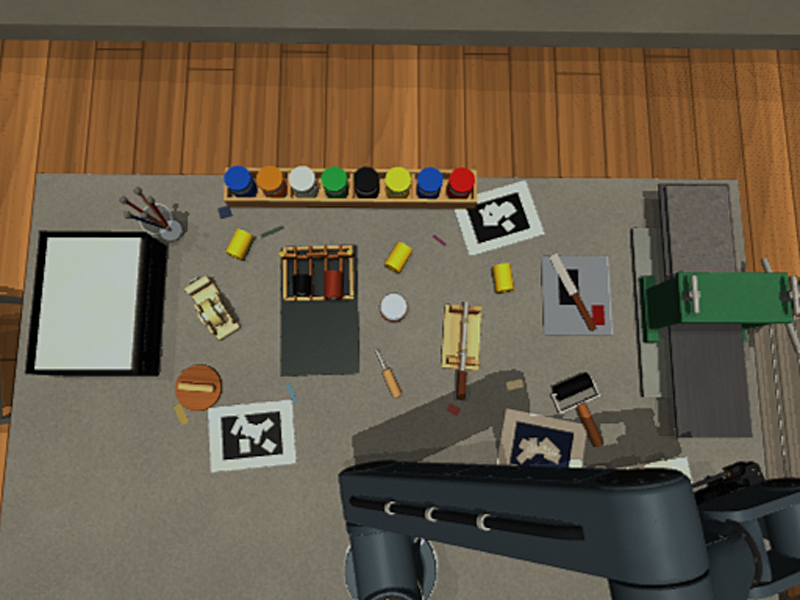

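The red-brown roller is at (320,322) in the side view and (333,283) in the top view, in the rack's right trough. The black spare is to its left at (303,285). The yellow look-alikes (239,243), (398,256) and (503,277) are not wanted. The axle lies in its cradle at (462,345), with its dark handle towards the robot. I'll enlarge crops to confirm.

```bash
python3 - <<'E'
import cv2,numpy as np
t=np.load("pics/top0.npz")['p'][:,:,::-1]; s=np.load("pics/side0.npz")['p'][:,:,::-1]
a=cv2.resize(t[150:265,170:320],(800,600)); cv2.imwrite("pics/tc.png",a)
b=cv2.resize(s[150:245,150:350],(800,380),interpolation=cv2.INTER_CUBIC); cv2.imwrite("pics/sc.png",b)
E
```

```text
(no output)
```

View pics/tc.png

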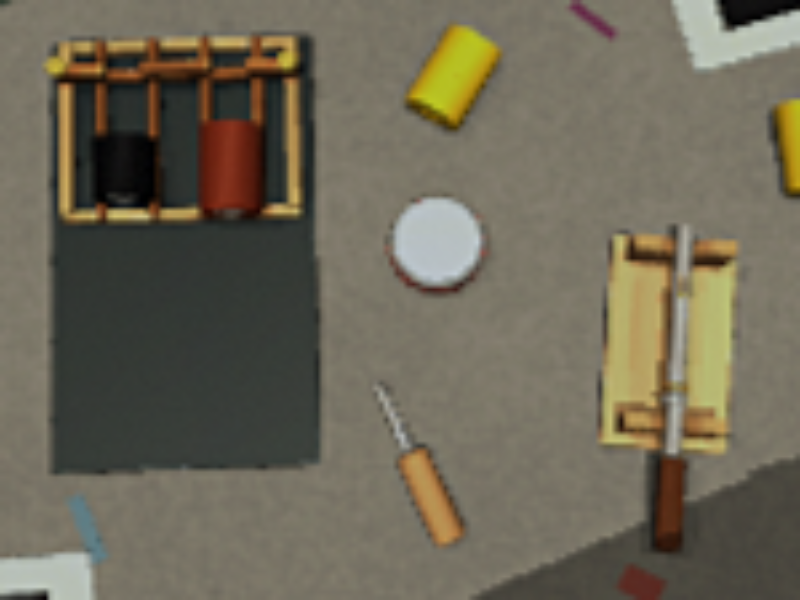

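View pics/sc.png

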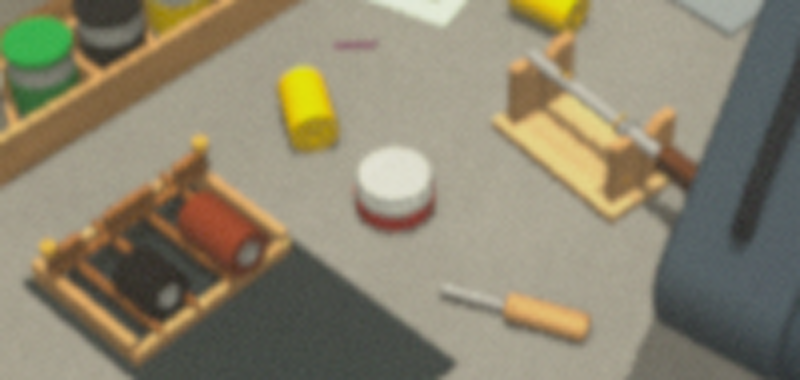

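The crops confirm the roller, which is red-brown, 65 mm long and next to the shorter black one, and the axle. Next I'll measure them.

```bash
cat > h.py <<'E'
import cv2,numpy as np
from rig import bot
def load(n,k): 
    z=np.load(f"pics/{n}{k}.npz"); return z['p'],z['d']
def snap(n,k):
    p,d=bot.capture(n); np.savez(f"pics/{n}{k}.npz",p=p,d=d); return p,d
def ray(n,uv):
    c=bot.get_calibration(n);K=c['mtx'];T=c['pose'];uv=np.atleast_2d(uv).astype(float)
    D=np.stack([(uv[:,0]-K[0,2])/K[0,0],-(uv[:,1]-K[1,2])/K[1,1],-np.ones(len(uv))],1)
    return T[:3,3],D@T[:3,:3].T
def onz(n,uv,z):
    o,D=ray(n,uv); return o+D*((z-o[2])/D[:,2])[:,None]
def proj(n,P):
    c=bot.get_calibration(n);K=c['mtx'];T=c['pose'];q=(np.atleast_2d(P)-T[:3,3])@T[:3,:3]
    return np.stack([K[0,0]*q[:,0]/-q[:,2]+K[0,2],K[1,1]*-q[:,1]/-q[:,2]+K[1,2]],1)
def mask(p,roi,f):
    h=cv2.cvtColor(p,cv2.COLOR_RGB2HSV); m=f(h[...,0].astype(int),h[...,1].astype(int),h[...,2].astype(int))
    o=np.zeros(m.shape,np.uint8);u0,v0,u1,v1=roi;o[v0:v1,u0:u1]=m[v0:v1,u0:u1]
    n,l,s,_=cv2.connectedComponentsWithStats(o)
    if n<2:return o
    return (l==1+s[1:,4].argmax()).astype(np.uint8)
def pix(m): v,u=np.nonzero(m); return np.stack([u,v],1)
def axisfit(P):
    c=P.mean(0);w,V=np.linalg.eigh(np.cov((P-c)[:,:2].T));d=V[:,1]; d=d if d[0]>0 else -d
    t=(P-c)[:,:2]@d; return c,np.degrees(np.arctan2(d[1],d[0])),t.min(),t.max(),2*np.sqrt(3*w[0])
E
python3 - <<'E'
from h import *
p,d=load("top",0)
f=lambda roi,c,z,nm:(lambda m:print(nm,m.sum(),[np.round(x,4) for x in axisfit(onz("top",pix(m),z))]))(mask(p,roi,c))
red=lambda h,s,v:((h<12)|(h>170))&(s>140)&(v>50)
f((200,165,235,200),red,.040,"roller")
f((285,225,305,260),lambda h,s,v:((h<14)|(h>170))&(s>110)&(v<140),.062,"handle")
f((285,185,312,245),lambda h,s,v:(s<45)&(v>120),.062,"rod")
m=mask(p,(175,190,235,245),lambda h,s,v:(v<75)&(s<80))
b=cv2.minAreaRect(pix(m).astype(np.float32));
bp=onz("top",cv2.boxPoints(b),.003);print("mat front",np.round(bp,4))
# rod pixels mask print
m=mask(p,(240,190,268,215),lambda h,s,v:(s<40)&(v>150));print("tin",onz("top",pix(m),.042).mean(0))
for (u0,v0,u1,v1) in [(285,190,312,262)]:
    for v in range(v0,v1,2): print(v,[tuple(int(x) for x in p[v,u]) for u in range(290,302)])
E
```

```text
roller 206 [array([0.6605, 0.1445, 0.04  ]), np.float64(-1.4816), np.float64(-0.038), np.float64(0.032), np.float64(0.045)]
handle 87 [array([ 0.4169, -0.1603,  0.062 ]), np.float64(-2.591), np.float64(-0.0309), np.float64(0.0305), np.float64(0.0177)]
rod 383 [array([ 0.5922, -0.1887,  0.062 ]), np.float64(20.9994), np.float64(-0.1362), np.float64(0.0694), np.float64(0.0816)]
mat front [[0.6327 0.276  0.003 ]
 [0.6334 0.084  0.003 ]
 [0.4419 0.0818 0.003 ]
 [0.4417 0.2698 0.003 ]]
tin [ 0.6035233  -0.00233589  0.042     ]
190 [(126, 120, 105), (129, 125, 109), (131, 125, 110), (126, 120, 107), (130, 123, 109), (130, 124, 110), (128, 123, 108), (125, 120, 104), (123, 119, 103), (123, 118, 103), (124, 120, 104), (128, 121, 108)]
192 [(127, 121, 108), (129, 123, 109), (125, 121, 105), (127, 122, 107), (130, 125, 110), (130, 124, 110), (130, 124, 110), (130, 123, 109), (127, 121, 107), (126, 120, 105), (126, 122, 105), (123, 117, 104)]
194 [(134, 125, 104), (131, 123, 103), (121, 120, 107), (122, 122, 113), (126, 125, 114), (86, 85, 78), (51, 51, 46), (128, 124, 114), (177, 173, 161), (1
[... 5634 characters left out ...]
, 71, 61)]
254 [(66, 64, 56), (64, 62, 55), (28, 25, 22), (39, 14, 4), (52, 24, 11), (51, 24, 12), (49, 21, 7), (45, 28, 20), (64, 60, 52), (67, 65, 57), (70, 67, 60), (71, 69, 60)]
256 [(74, 71, 61), (75, 72, 62), (75, 73, 62), (75, 72, 64), (74, 71, 62), (63, 61, 53), (63, 59, 51), (63, 60, 52), (64, 61, 53), (67, 64, 57), (74, 71, 61), (74, 70, 63)]
258 [(75, 75, 64), (78, 78, 67), (75, 73, 63), (77, 76, 65), (77, 73, 64), (73, 70, 63), (73, 70, 62), (77, 74, 64), (80, 76, 66), (79, 75, 66), (76, 73, 64), (76, 74, 64)]
260 [(90, 42, 33), (92, 47, 40), (83, 50, 42), (78, 65, 55), (76, 74, 64), (76, 76, 65), (78, 75, 65), (72, 68, 61), (72, 71, 63), (76, 73, 63), (75, 73, 62), (76, 74, 63)]
```

```bash
cat >> h.py <<'E'
def edges(img,rows,ua,ub,th,inv=False):
    """subpixel outermost crossings of a float image per row between ua..ub"""
    out=[]
    for v in rows:
        a=img[v,ua:ub].astype(float); i=np.nonzero(a>th)[0]
        if len(i)<2 or i[0]==0 or i[-1]==len(a)-1: continue
        l,r=i[0],i[-1]
        out.append((v,ua+l-(a[l]-th)/(a[l]-a[l-1]),ua+r+(a[r]-th)/(a[r]-a[r+1])))
    return np.array(out)
def linefit(P):
    k=np.polyfit(P[:,0],P[:,1],1); r=P[:,1]-np.polyval(k,P[:,0])
    ok=abs(r)<2.5*max(r.std(),1e-6); k=np.polyfit(P[ok,0],P[ok,1],1); return k,r[ok].std()
E
python3 - <<'E'
from h import *
p,d=load("top",0); P=p.astype(float)
red=P[...,0]-P[...,1]
for nm,img,rows,ua,ub,th,z in [("roller",red,range(176,189),200,230,40,.040),("handle",red,range(240,253),288,302,22,.062),
   ("rod",P[...,2],list(range(198,201))+list(range(228,237)),294,301,85,.062),("rodmid",P[...,2]/np.maximum(P[...,0],1),list(range(209,219)),294,300,.78,.062)]:
    E=edges(img,rows,ua,ub,th)
    if len(E)<3: print(nm,len(E)); continue
    m=onz("top",np.stack([(E[:,1]+E[:,2])/2,E[:,0]],1),z)
    k,s=linefit(m); print(nm,len(E),"yaw",np.degrees(np.arctan(k[0])),"y at x=.43,.55,.62,.66",np.polyval(k,[.43,.55,.62,.66]).round(4),"res",s, "w",(E[:,2]-E[:,1]).mean())
# mat edges z=.003
g=P.mean(2); dark=255-g
E=edges(dark,range(198,236),174,236,255-85)
for j in (1,2):
    m=onz("top",np.stack([E[:,j],E[:,0]],1),.003);k,s=linefit(m);print("mat",j,np.degrees(np.arctan(k[0])),np.polyval(k,[.5,.66]),s)
# column edge front
E=[]
for u in range(185,225,3):
    a=g[225:250,u]; i=np.nonzero(a>85)[0][0]; E.append((u,225+i-(a[i]-85)/(a[i]-a[i-1])))
m=onz("top",E,.003);k=np.polyfit(m[:,1],m[:,0],1);print("front",np.degrees(np.arctan(-k[0])),m[:,0].mean(),m[:,1].mean())
for u in (216,217,218): print([int(x) for x in red[165:200,u]])
for u in (216,217,218): print([int(x) for x in P[155:200,u,1]])
print("d",d[170:195:3,217],d[240:254:3,295])
E
```

```text
roller 13 yaw 1.1265555117714132 y at x=.43,.55,.62,.66 [0.1395 0.1419 0.1433 0.1441] res 8.10863172004343e-05 w 10.779031785365627
handle 13 yaw -4.221316000437231 y at x=.43,.55,.62,.66 [-0.1617 -0.1706 -0.1757 -0.1787] res 0.0001360392330715579 w 4.599213974582317
rod 10 yaw -4.052324126881728 y at x=.43,.55,.62,.66 [-0.1618 -0.1703 -0.1753 -0.1781] res 0.00032680358095189637 w 2.960551375020162
rodmid 10 yaw -4.301472535563386 y at x=.43,.55,.62,.66 [-0.1613 -0.1703 -0.1756 -0.1786] res 0.00012245610240224538 w 2.642328842257507
mat 1 1.6588126628060376 [0.27122398 0.27585755] 0.0003280810386786142
mat 2 1.0817864225190643 [0.08014841 0.08316968] 0.0005035239113994726
front 1.7258538723131416 0.4427950293971018 0.17402718441659296
[-1, -14, -15, -15, -14, -15, -15, -22, 54, 68, 65, 64, 65, 65, 65, 65, 66, 64, 65, 64, 64, 63, 62, 64, 64, 35, 18, -3, -5, -5, -5, -5, -5, -3, -4]
[46, 51, 53, 53, 51, 48, 46, 42, 51, 56, 56, 56, 57, 56, 55, 55, 54, 56, 54, 56, 56, 55, 55, 56, 60, 34, 18, -3, -5, -5, -6, -5, -4, -4, -4]
[55, 63, 63, 64, 60, 62, 62, 61, 58, 43, 39, 39, 37, 40, 40, 41, 40, 41, 40, 39, 40, 40, 41, 39, 41, 30, 17, 0, -6, -5, -4, -5, -5, -3, -3]
[114, 113, 132, 143, 63, 33, 85, 98, 56, 35, 12, 25, 44, 46, 46, 47, 46, 49, 31, 27, 30, 31, 28, 30, 30, 30, 30, 31, 30, 29, 30, 31, 31, 30, 30, 14, 11, 33, 48, 54, 55, 56, 55, 55, 54]
[123, 90, 85, 90, 71, 67, 103, 111, 44, 11, 59, 68, 71, 72, 68, 69, 78, 83, 44, 25, 25, 26, 26, 26, 28, 27, 27, 25, 27, 25, 25, 26, 24, 25, 24, 10, 12, 33, 47, 54, 57, 54, 56, 55, 54]
[121, 89, 61, 57, 63, 67, 103, 110, 44, 15, 66, 79, 78, 75, 72, 75, 81, 85, 62, 30, 19, 21, 20, 16, 15, 16, 17, 16, 17, 16, 14, 15, 14, 14, 10, 2, 34, 36, 46, 54, 55, 54, 55, 54, 55]
d [1.3948137 1.3664943 1.3656873 1.3583289 1.3575895 1.3528763 1.3526891
 1.4017779 1.4015367] [1.3061265 1.312044  1.3071154 1.304826  1.29893  ]
```

```bash
python3 - <<'E'
from h import *
u=217
print("bar front top",onz("top",[(u,162.7)],.054),"bar back",onz("top",[(u,160.5)],.054))
print("roller far top",onz("top",[(u,172.5)],.0625),"near", onz("top",[(u,189.7)],.0625),onz("top",[(u,189.7)],.04))
print("rack front",onz("top",[(205,189.5)],.026))
print("handle front",onz("top",[(295,237.1)],.066),"rear",onz("top",[(294.7,254.9)],.07),"nose",onz("top",[(298,192.9)],.062))
print("start tcp px",proj("top",bot.read_state()['position']))
p,d=load("top",0)
for v in range(190,197): print(v,p[v,297:300].tolist())
for v in range(252,258): print(v,p[v,293:297].tolist())
for v in range(234,240): print(v,p[v,294:297].tolist())
s,_=load("side",0); 
cv2.imwrite("pics/sc2.png",cv2.resize(s[155:215,265:335,::-1],(770,660)[:2] and (700,600),interpolation=cv2.INTER_CUBIC))
E
```

```text
bar front top [[0.72844055 0.12745815 0.054     ]] bar back [[0.73693758 0.12759958 0.054     ]]
roller far top [[0.68888529 0.12607831 0.0625    ]] near [[0.62399273 0.12499825 0.0625    ]] [[0.62793343 0.12697366 0.04      ]]
rack front [[0.63099423 0.17358436 0.026     ]]
handle front [[ 0.4501817  -0.16004673  0.066     ]] rear [[ 0.38658265 -0.15739581  0.07      ]] nose [[ 0.61311282 -0.17442117  0.062     ]]
start tcp px [[439.1146239  313.16745294]]
190 [[125, 120, 104], [123, 119, 103], [123, 118, 103]]
191 [[126, 122, 106], [126, 121, 106], [124, 121, 104]]
192 [[130, 123, 109], [127, 121, 107], [126, 120, 105]]
193 [[124, 119, 109], [163, 159, 146], [137, 134, 121]]
194 [[128, 124, 114], [177, 173, 161], [138, 134, 124]]
195 [[129, 126, 117], [179, 176, 164], [140, 138, 128]]
196 [[137, 132, 121], [177, 176, 164], [123, 121, 111]]
252 [[74, 35, 18], [70, 35, 19], [57, 29, 15], [58, 28, 12]]
253 [[49, 22, 10], [53, 25, 13], [49, 24, 12], [49, 23, 9]]
254 [[39, 14, 4], [52, 24, 11], [51, 24, 12], [49, 21, 7]]
255 [[39, 30, 22], [40, 22, 13], [36, 19, 10], [45, 30, 19]]
256 [[75, 72, 64], [74, 71, 62], [63, 61, 53], [63, 59, 51]]
257 [[81, 77, 69], [81, 77, 68], [73, 72, 63], [75, 72, 64]]
234 [[78, 68, 54], [150, 146, 137], [168, 166, 157]]
235 [[99, 83, 64], [156, 151, 141], [168, 166, 156]]
236 [[87, 85, 76], [166, 166, 154], [177, 175, 164]]
237 [[74, 56, 38], [84, 75, 65], [91, 87, 81]]
238 [[77, 37, 15], [85, 38, 15], [79, 38, 20]]
239 [[78, 36, 16], [93, 46, 23], [84, 42, 19]]
```

View pics/sc2.png

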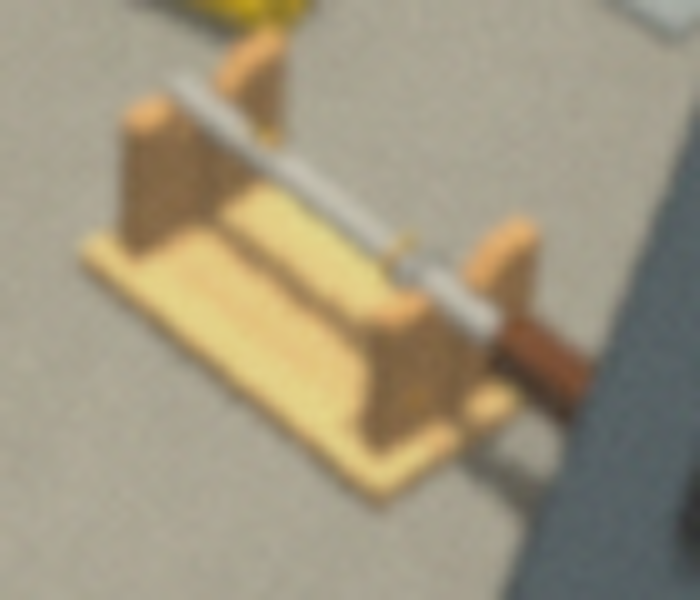

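```bash
cat >> h.py <<'E'
from scipy.spatial.transform import Rotation as Ro
def goal(pos,axyaw,pitch=0):
    """TCP pose: fingers down, tool z = -axle y. Returns R,pos ; pitch rotates about tool z"""
    a=np.radians(axyaw); x=np.array([np.cos(a),np.sin(a),0]);yv=np.array([-np.sin(a),np.cos(a),0])
    R=np.stack([np.cross([0,0,-1],-yv),[0,0,-1],-yv],1)
    return R,np.array(pos,float)
def delta(R,pos,R0=None,p0=None):
    s=bot.read_state(); R0=s['tcp_rot'] if R0 is None else R0; p0=s['position'] if p0 is None else p0
    t=R0.T@(pos-p0)*1000; r=Ro.from_matrix(R0.T@R).as_rotvec(degrees=True)
    print("delta mm",t.round(1),"deg",r.round(2)); return t,r
E
python3 - <<'E'
from h import *
R,p=goal([.431,-.1617,.150],-4.2); print(R.round(3)); delta(R,p)
E
```

```text
[[-0.997  0.    -0.073]
 [ 0.073  0.    -0.997]
 [ 0.    -1.    -0.   ]]
delta mm [-352.9   68.  -328.8] deg [ 0.11 23.55  0.  ]
```

Request:
jog_arm(motion=[-60,5,-50,0,4,0,-120,15,-105,0,8,0,-180,30,-160,0,12,0,-235,45,-215,0,16,0,-290,55,-265,0,20,0,-335,64,-310,0.1,22.5,0,-352.9,68,-328.8,0.1,23.55,0,-352.9,68,-328.8,0.1,23.55,0,-352.9,68,-328.8,0.1,23.55,0,-352.9,68,-328.8,0.1,23.55,0], gripper=0.6)

```text
time_s: 1.35
position: [0.4313, -0.1628, 0.1501]
tcp_rot: [[-0.997, 0.0, -0.072], [0.072, -0.002, -0.997], [-0.0, -1.0, 0.002]]
force: [-0.3, -0.3, 0.9]
opening: 0.599
```

```bash
python3 - <<'E'
from h import *
s=bot.read_state();print(s['time_s'],s['position'],s['opening'],s['force'])
R,p=goal([.431,-.1617,.071],-4.2); delta(R,p)
for n in("top","side"):
    snap(n,1)
q=load("side",1)[0]; t=load("top",1)[0]
a=cv2.resize(q[140:240,240:380],(560,400)); b=cv2.resize(t[170:270,250:340],(360,400))
cv2.imwrite("pics/v1.png",np.hstack([a,b[:,:240]])[:,:,::-1])
E
```

```text
1.35 [ 0.43125219 -0.16275207  0.15011382] 0.5993091240273157 [-0.29902909 -0.28256516  0.93313698]
delta mm [ 0.4 79.1 -1.2] deg [-0.12  0.05 -0.02]
```

View pics/v1.png

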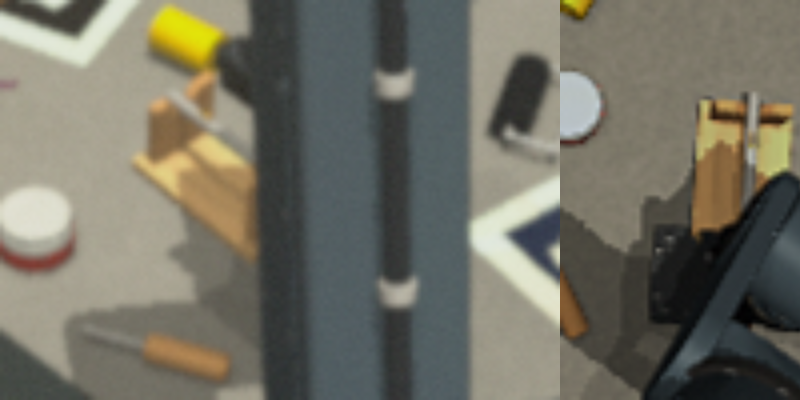

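The arm hides the handle, and the gripper sits over it as computed. I'll descend and close.

Request:
jog_arm(motion=[0,20,-1,0,0,0,0,40,-1,0,0,0,0,60,-1,0,0,0,0,72,-1,0,0,0,0,79,-1,0,0,0,0,79,-1,0,0,0,0,79,-1,0,0,0])

```text
time_s: 2.33
position: [0.4316, -0.1619, 0.0716]
tcp_rot: [[-0.997, 0.001, -0.073], [0.073, -0.002, -0.997], [-0.001, -1.0, 0.002]]
force: [0.4, -1.7, 0.7]
opening: 0.599
```

Request:
jog_arm(motion=[0,0,0,0,0,0,0,0,0,0,0,0,0,0,0,0,0,0,0,0,0,0,0,0,0,0,0,0,0,0,0,0,0,0,0,0], gripper=0.0)

```text
time_s: 3.08
position: [0.4312, -0.1616, 0.0711]
tcp_rot: [[-0.997, 0.0, -0.073], [0.073, -0.002, -0.997], [-0.0, -1.0, 0.002]]
force: [-0.1, 0.4, -0.8]
opening: 0.035
```

```bash
python3 - <<'E'
from h import *
for n in("top","side"):
    snap(n,2)
s=bot.read_state();print(s['time_s'],s['position'],s['opening'],s['force'])
q=load("side",2)[0]; t=load("top",2)[0]
a=cv2.resize(q[140:240,240:340],(400,400)); b=cv2.resize(t[170:270,250:350],(400,400))
cv2.imwrite("pics/v2.png",np.hstack([a,b])[:,:,::-1])
E
```

```text
3.175 [ 0.43121825 -0.16160812  0.07111468] 0.014960634870804727 [-0.34192873 -0.53552337 -0.04923248]
```

View pics/v2.png

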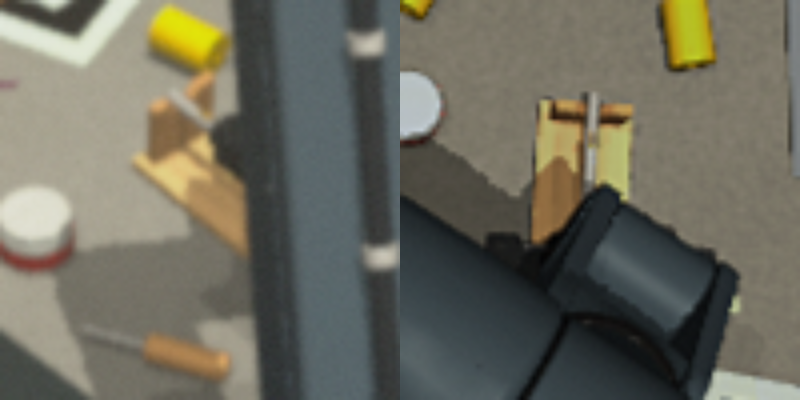

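```bash
python3 - <<'E'
from h import *
s=bot.read_state();P=s['position'];R=s['tcp_rot'];print(s['opening'])
for n in("side","top"):
    print(n,"tcp",proj(n,P),"tip",proj(n,P+R[:,1]*.022),"grip pt",proj(n,[.431,-.1617,.062]),"body ends",proj(n,P-R[:,1]*.05+R[:,2]*.095),proj(n,P-R[:,1]*.05-R[:,2]*.095))
d=load("side",2)[1]; d0=load("side",0)[1]
# side, is handle 3d seen at start?
p=load("side",0)[0]
cv2.imwrite("pics/v3.png",cv2.resize(load("side",2)[0][150:225,260:360,::-1],(800,600),interpolation=cv2.INTER_CUBIC))
for u,v in [(315,190),(320,194),(300,183)]:
    z=d0[v,u];o,D=ray("side",[(u,v)]);print((u,v),p[v,u],o+D*z)
dt=load("top",0)[1]
for u,v in [(295,242),(295,246),(295,250),(298,196),(296,222),(217,180),(214,180),(210,225)]:
    o,D=ray("top",[(u,v)]);print((u,v),o+D*dt[v,u])
E
```

```text
0.014960634870804727
side tcp [[318.68762832 189.37009481]] tip [[318.13542145 193.93725884]] grip pt [[318.52309134 191.29579844]] body ends [[340.28144677 165.5109875 ]] [[298.56288625 192.48947765]]
top tcp [[295.70025332 242.33530752]] tip [[294.94142192 242.51751534]] grip pt [[295.40501627 242.47268206]] body ends [[324.84065014 243.93746459]] [[270.1762184  239.85635566]]
(315, 190) [84 62 44] [[ 0.44098011 -0.15498414  0.06573649]]
(320, 194) [85 65 51] [[ 0.41701603 -0.15229387  0.06643287]]
(300, 183) [228 207 135] [[ 0.53292807 -0.18698526  0.01009474]]
(295, 242) [[ 0.432468   -0.15932088  0.06939196]]
(295, 246) [[ 0.4180563  -0.15828091  0.0757124 ]]
(295, 250) [[ 0.40394509 -0.15875937  0.07004259]]
(298, 196) [[ 0.60009308 -0.17299477  0.07086158]]
(296, 222) [[ 0.50458887 -0.16412255  0.06980792]]
(217, 180) [[0.66153153 0.12606807 0.05725705]]
(214, 180) [[0.66035757 0.13666384 0.06282874]]
(210, 225) [[0.49828935 0.15437931 0.00384949]]
```

View pics/v3.png

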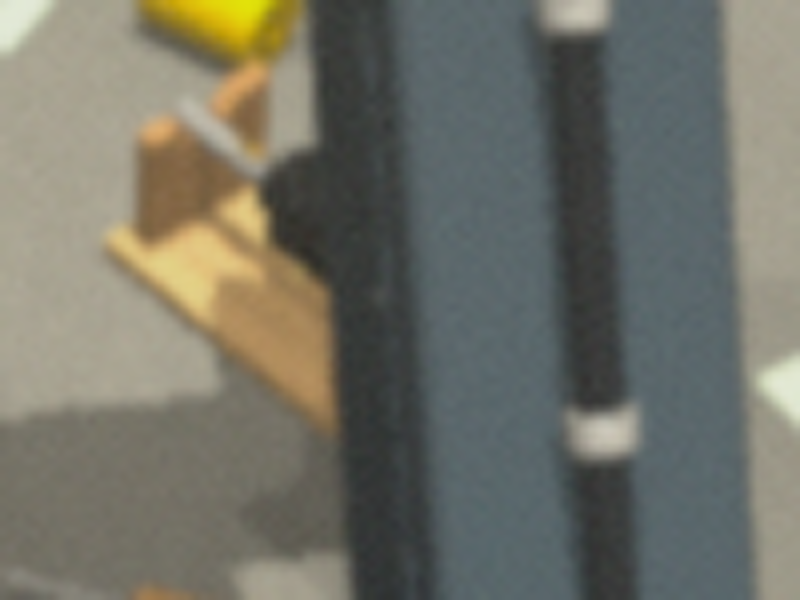

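Projecting the TCP into both views puts it on the handle, yet the opening reads nearly shut. I'll raise the arm slowly and see whether the axle comes with it.

Request:
jog_arm(motion=[0,0,0,0,0,0,0,0,0,0,0,0,0,-5,0,0,0,0,0,-10,0,0,0,0,0,-15,0,0,0,0,0,-20,0,0,0,0,0,-20,0,0,0,0])

```text
time_s: 4.05
position: [0.4315, -0.1618, 0.0917]
tcp_rot: [[-0.997, 0.001, -0.073], [0.073, -0.002, -0.997], [-0.001, -1.0, 0.002]]
force: [-0.2, -0.2, 0.7]
opening: 0.006
```

```bash
python3 - <<'E'
from h import *
for n in("top","side"):
    snap(n,3)
s=bot.read_state();print(s['time_s'],s['position'],s['opening'],s['force'])
q=load("side",3)[0]; t=load("top",3)[0]
a=cv2.resize(q[140:240,240:340],(400,400)); b=cv2.resize(t[170:270,250:350],(400,400))
cv2.imwrite("pics/v4.png",np.hstack([a,b])[:,:,::-1])
E
```

```text
4.15 [ 0.43124464 -0.16159233  0.09125771] 0.005171753598195936 [0.66001034 0.25098058 0.19901742]
```

View pics/v4.png

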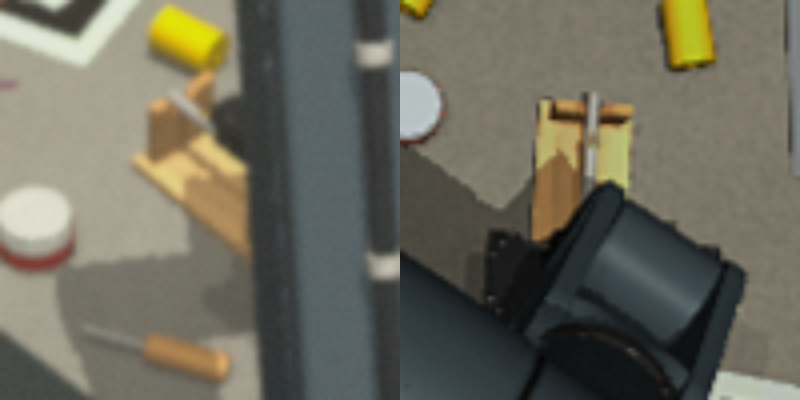

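```bash
python3 - <<'E'
from h import *
for n,pts in [("top",[(274,232),(276,238),(276,245),(273,240),(280,235)]),("side",[(297,172),(299,176),(296,170),(300,180),(302,190),(305,200),(303,165)])]:
    p,d=load(n,3)
    for u,v in pts:
        o,D=ray(n,[(u,v)]); print(n,(u,v),p[v,u],(o+D*d[v,u]).round(3)[0])
E
```

```text
top (274, 232) [23 24 24] [ 0.46  -0.074  0.208]
top (276, 238) [27 28 28] [ 0.441 -0.08   0.212]
top (276, 245) [15 16 16] [ 0.418 -0.08   0.21 ]
top (273, 240) [26 26 26] [ 0.434 -0.071  0.209]
top (280, 235) [21 22 21] [ 0.45  -0.093  0.212]
side (297, 172) [57 55 50] [ 0.45  -0.067  0.202]
side (299, 176) [49 46 39] [ 0.449 -0.076  0.18 ]
side (296, 170) [60 61 56] [ 0.456 -0.068  0.205]
side (300, 180) [124 114  81] [ 0.444 -0.076  0.165]
side (302, 190) [84 73 62] [0.259 0.142 0.417]
side (305, 200) [52 54 54] [0.231 0.163 0.421]
side (303, 165) [58 59 57] [0.261 0.142 0.494]
```

```bash
python3 - <<'E'
from h import *
P=np.array([.20704,-.589,.2173]);R=np.array([[-.9435,0,.3314],[-.3314,0,-.9435],[0,-1,0]])
for a in(-.1,-.05,0,.022): print(a,(proj("side",P+R[:,1]*a)), proj("side",P+R[:,1]*a+R[:,2]*.05),proj("side",P+R[:,1]*a-R[:,2]*.05))
cv2.imwrite("pics/v5.png",cv2.resize(load("side",0)[0][60:150,440:512,::-1],(480,600),interpolation=cv2.INTER_CUBIC))
E
```

```text
-0.1 [[469.96352291 102.04359122]] [[472.63204727  93.66611512]] [[467.18170229 110.7767458 ]]
-0.05 [[465.01842309 114.99486496]] [[467.72272359 106.55624592]] [[462.20211073 123.78301077]]
0 [[460.30437624 127.3410083 ]] [[463.03832425 118.85580573]] [[457.45988734 136.16929046]]
0.022 [[458.29926319 132.59242261]] [[461.04450144 124.0908724 ]] [[455.44417951 141.434146  ]]
```

View pics/v5.png

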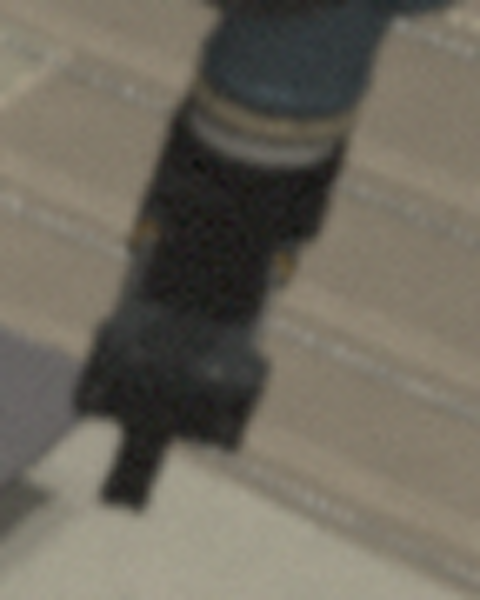

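```bash
python3 - <<'E'
from h import *
p,d=load("side",0)
for v in (122,124,126,128,130,132,133,134,135,136,137):
    r=[]
    for u in range(455,464):
        o,D=ray("side",[(u,v)]); r.append((o+D*d[v,u])[0].round(3).tolist() if p[v,u].sum()<200 else None)
    print(v,[x for x in r if x])
E
```

```text
122 [[0.197, -0.502, 0.292], [0.195, -0.505, 0.292], [0.191, -0.499, 0.298], [0.189, -0.504, 0.296], [0.185, -0.5, 0.3], [0.185, -0.507, 0.296], [0.183, -0.51, 0.296], [0.178, -0.504, 0.302]]
124 [[0.196, -0.53, 0.27], [0.193, -0.53, 0.271], [0.19, -0.531, 0.272], [0.179, -0.506, 0.293], [0.177, -0.507, 0.294]]
126 [[0.195, -0.534, 0.26], [0.193, -0.537, 0.26], [0.189, -0.533, 0.264], [0.186, -0.535, 0.265], [0.184, -0.537, 0.265]]
128 [[0.196, -0.535, 0.251], [0.192, -0.533, 0.254], [0.19, -0.536, 0.254], [0.188, -0.539, 0.253], [0.184, -0.535, 0.258], [0.182, -0.537, 0.258]]
130 [[0.198, -0.54, 0.239], [0.194, -0.537, 0.243], [0.191, -0.537, 0.245], [0.189, -0.539, 0.245], [0.186, -0.539, 0.246], [0.184, -0.541, 0.247]]
132 [[0.197, -0.535, 0.234], [0.194, -0.535, 0.236], [0.194, -0.542, 0.232], [0.19, -0.541, 0.235], [0.187, -0.541, 0.237], [0.184, -0.538, 0.24]]
133 [[0.197, -0.539, 0.228], [0.195, -0.54, 0.229], [0.191, -0.539, 0.231], [0.189, -0.541, 0.232], [0.185, -0.538, 0.235], [0.184, -0.544, 0.233]]
134 [[0.196, -0.536, 0.226], [0.193, -0.537, 0.228], [0.189, -0.535, 0.231], [0.187, -0.537, 0.231], [0.184, -0.536, 0.233], [0.183, -0.543, 0.23]]
135 [[0.186, -0.537, 0.227], [0.186, -0.548, 0.221]]
136 []
137 []
```

The start picture shows a fingertip at z≈0.222 m while the reported TCP was 0.217 m. So the fingertips are about 5 mm above the reported TCP rather than 22 mm below it, and the whole tool stands about 27 mm higher than reported. That explains closing on air. I'll re-open and go 27 mm deeper.

Request:
jog_arm(motion=[0,0,0,0,0,0,0,0,0,0,0,0,0,0,0,0,0,0,0,0,0,0,0,0,0,10,0,0,0,0,0,20,0,0,0,0,0,30,0,0,0,0,0,40,0,0,0,0,0,47,0,0,0,0,0,47,0,0,0,0,0,47,0,0,0,0], gripper=0.6)

```text
time_s: 5.52
position: [0.4314, -0.1617, 0.0442]
tcp_rot: [[-0.997, 0.0, -0.073], [0.073, -0.002, -0.997], [-0.001, -1.0, 0.002]]
force: [-0.4, 0.3, 0.5]
opening: 0.598
```

Request:
jog_arm(motion=[0,0,0,0,0,0,0,0,0,0,0,0,0,0,0,0,0,0,0,0,0,0,0,0,0,0,0,0,0,0,0,0,0,0,0,0], gripper=0.0)

```text
time_s: 6.28
position: [0.4314, -0.1618, 0.0442]
tcp_rot: [[-0.997, 0.001, -0.073], [0.073, -0.002, -0.997], [-0.001, -1.0, 0.002]]
force: [0.6, -0.4, 0.7]
opening: 0.206
```

Gripped: 0.206 × 87 mm is the 18 mm handle. Lifting.

Request:
jog_arm(motion=[0,-3,0,0,0,0,0,-8,0,0,0,0,0,-16,0,0,0,0,0,-30,0,0,0,0,0,-45,0,0,0,0,0,-65,0,0,0,0,0,-85,0,0,0,0,0,-100,0,0,0,0,0,-100,0,0,0,0])

```text
time_s: 7.4
position: [0.4319, -0.1618, 0.1458]
tcp_rot: [[-0.997, 0.003, -0.073], [0.073, -0.004, -0.997], [-0.004, -1.0, 0.004]]
force: [-0.2, -0.7, -1.8]
opening: 0.206
```

```bash
python3 - <<'E'
from h import *
s=bot.read_state();print(s['position'],s['opening'])
R,p=goal([.415,.1385,.144],1.4); delta(R,p)
R,p=goal([.415,.1385,.100],1.4); delta(R,p)
E
```

```text
[ 0.43193887 -0.1618493   0.1458318 ] 0.20622991931965073
delta mm [  38.8    0.6 -298.3] deg [-0.21 -5.59 -0.19]
delta mm [  39.    44.6 -298.5] deg [-0.21 -5.59 -0.19]
```

Request:
jog_arm(motion=[2,0,-15,0,-0.5,0,6,0,-45,0,-1,0,12,0,-90,0,-2,0,18,0,-135,0,-3,0,24,0,-180,0,-4,0,30,0,-225,0,-5,0,35,0,-260,0,-5.6,0,38,0,-285,0,-5.6,0,38.8,0,-296,0,-5.6,0,38.8,0.6,-298.3,-0.2,-5.6,-0.2,38.8,0.6,-298.3,-0.2,-5.6,-0.2,38.8,0.6,-298.3,-0.2,-5.6,-0.2])

```text
time_s: 8.9
position: [0.4144, 0.1381, 0.1429]
tcp_rot: [[-1.0, -0.003, 0.023], [-0.023, 0.002, -1.0], [0.003, -1.0, -0.002]]
force: [-0.0, -0.6, -0.1]
opening: 0.205
```

```bash
python3 - <<'E'
from h import *
for n in("top","side"):
    snap(n,4)
s=bot.read_state();print(s['time_s'],s['position'],s['opening'],s['force'])
q=load("side",4)[0]; t=load("top",4)[0]
a=cv2.resize(q[170:270,150:250],(400,400)); b=cv2.resize(t[160:260,170:270],(400,400))
cv2.imwrite("pics/v6.png",np.hstack([a,b])[:,:,::-1])
cv2.imwrite("pics/v6b.png",q[:,:,::-1])
E
```

```text
9.0 [0.41444789 0.13818834 0.14302518] 0.20676479152674693 [-0.10971555  0.71399314 -0.68671345]
```

View pics/v6.png

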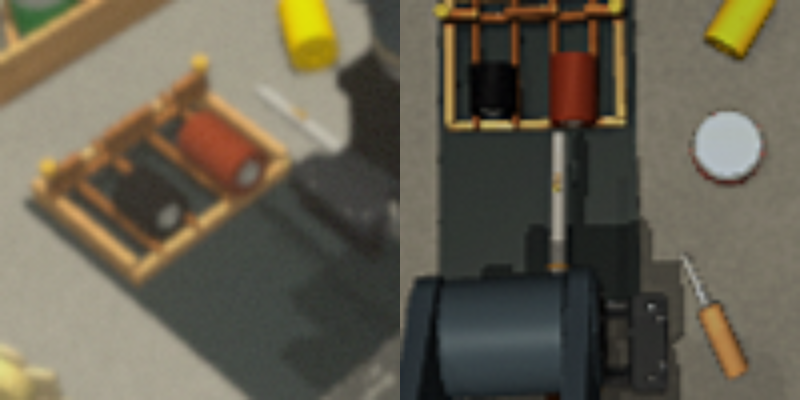

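View pics/v6b.png

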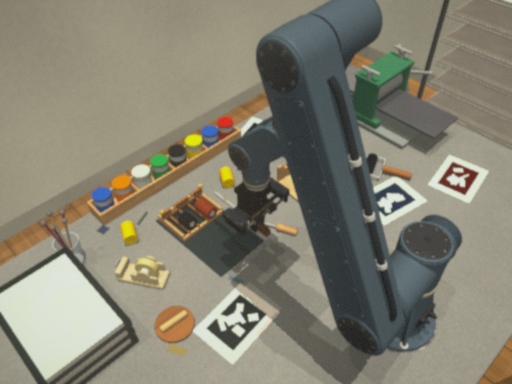

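Both views show the rod held in front of the red roller: nose at about (258,88) in the side crop and (558,130) in the top crop. I'll lower to bore height and measure the nose against the bore there.

Request:
jog_arm(motion=[0,15,0,0,0,0,0,35,0,0,0,0,0,60,0,0,0,0,0,85,0,0,0,0,0,105,0,0,0,0,0,115,0,0,0,0,0,119,0,0,0,0,0,119,0,0,0,0,0,119,0,0,0,0])

```text
time_s: 10.12
position: [0.4144, 0.1391, 0.0246]
tcp_rot: [[-1.0, -0.002, 0.024], [-0.024, 0.002, -1.0], [0.002, -1.0, -0.002]]
force: [0.4, -0.4, -0.8]
opening: 0.204
```

```bash
python3 - <<'E'
from h import *
for n in("top","side"):
    snap(n,5)
s=bot.read_state();print(s['time_s'],s['position'],s['opening'],s['force'],s['tcp_rot'].round(4).tolist())
q=load("side",5)[0]; t=load("top",5)[0]
a=cv2.resize(q[180:240,180:240],(480,480),interpolation=cv2.INTER_CUBIC); b=cv2.resize(t[165:245,195:235],(320,640),interpolation=cv2.INTER_CUBIC)[:480]
cv2.imwrite("pics/v7.png",np.hstack([a,b])[:,:,::-1])
E
```

```text
10.225 [0.41436461 0.13913489 0.02456902] 0.20293256754460184 [-0.71556928 -0.63112534 -0.94073517] [[-0.9997, -0.0019, 0.0246], [-0.0246, 0.002, -0.9997], [0.0019, -1.0, -0.002]]
```

View pics/v7.png

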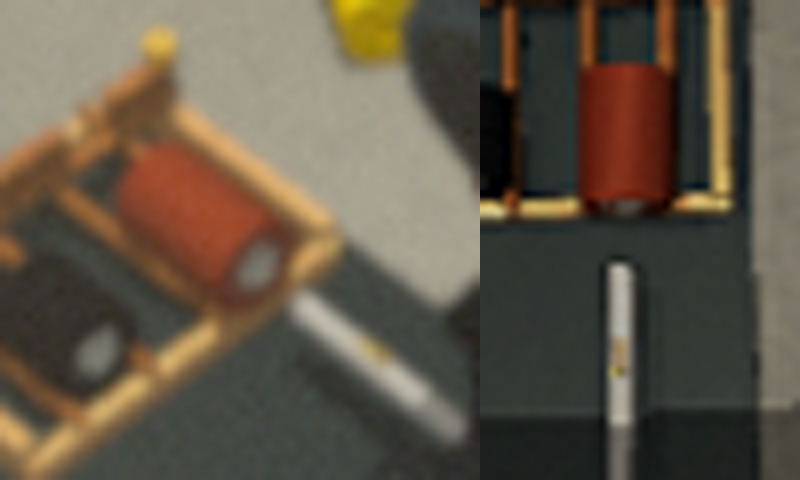

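```bash
cat > meas.py <<'E'
from h import *
def meas(k,rows=range(200,217),zax=.042):
    t=load("top",k)[0].astype(float); q=load("side",k)[0].astype(float)
    red=t[...,0]-t[...,1]
    E=edges(red,range(176,189),200,230,40); m=onz("top",np.stack([(E[:,1]+E[:,2])/2,E[:,0]],1),.040); kr,_=linefit(m)
    E=edges(t[...,2],rows,205,222,95); m=onz("top",np.stack([(E[:,1]+E[:,2])/2,E[:,0]],1),zax); ka,s=linefit(m)
    X=np.array([.6,.624,.69])
    print("top: roller yaw %.2f y %s | rod yaw %.2f y %s n%d res %.5f  off mm %s"%(np.degrees(kr[0]),np.polyval(kr,X).round(4),np.degrees(ka[0]),np.polyval(ka,X).round(4),len(E),s,((np.polyval(ka,X)-np.polyval(kr,X))*1000).round(2)))
    return kr,ka
if __name__=="__main__":
    import sys
    k=sys.argv[1]; kr,ka=meas(k)
    q=load("side",k)[0].astype(int)
    sat=q.max(2)-q.min(2)
    # rod: bright & unsaturated
    m=np.zeros(q.shape[:2],np.uint8); m[214:238,214:242]=((q.min(2)>110))[214:238,214:242]
    n,l,st,c=cv2.connectedComponentsWithStats(m); i=1+st[1:,4].argmax(); P=pix(l==i).astype(np.float32)
    vx,vy,x0,y0=cv2.fitLine(P,cv2.DIST_HUBER,0,.01,.01).ravel(); print("rod side",st[i],"dir",vx,vy,"pt",x0,y0,"deg",np.degrees(np.arctan2(vy,vx)))
    m=np.zeros(q.shape[:2],np.uint8); m[206:220,206:218]=((sat<28)&(q.min(2)>85)&(q.min(2)<200))[206:220,206:218]
    n,l,st,c=cv2.connectedComponentsWithStats(m); i=1+st[1:,4].argmax(); print("bore",st[i],c[i])
    b=c[i]; off=(b[0]-x0)*(-vy)+(b[1]-y0)*vx; print("bore off line px",off)
    # expected image
    P0=np.array([.624,np.polyval(kr,.624),.040]);print("pred bore",proj("side",P0),"per mm y",proj("side",P0+[0,.001,0])-proj("side",P0),"z",proj("side",P0+[0,0,.001])-proj("side",P0))
    a=np.array([.56,np.polyval(ka,.56),.042]);bb=np.array([.59,np.polyval(ka,.59),.042]);pa,pb=proj("side",[a,bb]);print("pred rod",pa,pb,"deg",np.degrees(np.arctan2(*(pb-pa)[::-1])), "offset of pred pts from line px",[(p[0]-x0)*(-vy)+(p[1]-y0)*vx for p in (pa,pb)])
    nrm=np.array([-vy,vx]); print("px per mm y,z along normal",(proj("side",P0+[0,.001,0])-proj("side",P0))@nrm,(proj("side",P0+[0,0,.001])-proj("side",P0))@nrm)
E
python3 meas.py 5; python3 -c "
from h import *
q=load('side',5)[0].astype(int)
print('\n'.join(' '.join('%3d/%2d'%(q[v,u].mean(),q[v,u].max()-q[v,u].min()) for u in range(204,222)) for v in range(204,222)))"
```

```text
top: roller yaw 1.05 y [0.143  0.1434 0.1446] | rod yaw 0.82 y [0.1445 0.1448 0.1457] n15 res 0.00007  off mm [1.51 1.41 1.14]
rod side [217 216  20  18  85] dir 0.7747367 0.6322839 pt 225.83565 224.51118 deg 39.218826
bore [210 211   4   5  13] [211.84615385 213.23076923]
bore off line px 0.1059801459240095
pred bore [[211.26431301 213.11282343]] per mm y [[-0.23465755  0.16282365]] z [[-0.02443464 -0.20234116]]
pred rod [224.12202981 223.58077748] [217.84787072 218.53646008] deg -141.20130912360273 offset of pred pts from line px [np.float64(0.3626723582656961), np.float64(0.42170447113281107)]
px per mm y,z along normal [0.27451566] [-0.14131149]
 95/116  93/116  94/113  93/109  89/104  86/96  82/90  86/80  98/73 116/85 140/99 155/109 168/104 171/88 166/58 160/37 159/27 158/23
 95/118  96/117  94/116  92/116  94/109  90/106  86/101  82/92  85/78  93/73 110/78 132/95 154/105 166/104 173/87 166/67 161/47 159/30
 95/113  93/118  98/114  94/118  95/112  93/113  91/108  89/100  86/92  80/84  92/68 102/74 124/88 149/98 164/106 170/96 167/80 158/52
 91/114  92/118  93/116  94/119  95/114
[... 1185 characters left out ...]
 75/37  73/44  76/49  87/53 107/49 126/34 124/22 101/12  78/ 8  68/ 8
 71/50  65/55  68/56  61/52  60/49  63/49  65/47  67/43  68/49  76/49  80/49  91/45 118/32 152/22 163/19 147/14 108/ 9  82/ 5
 59/43  74/59  81/64  72/61  66/55  67/52  68/56  70/52  78/53  80/50  80/42  86/28 119/19 161/18 179/16 177/18 150/14 115/12
 64/31  82/54  92/75  84/65  78/57  78/57  80/53  81/52  83/51  77/39  73/25  74/11 105/13 145/14 168/18 181/16 177/18 155/13
 87/45 114/72 122/88  99/72  87/59  88/57  84/57  83/50  79/36  71/20  65/ 8  70/ 5  88/ 8 116/ 8 140/14 166/17 179/17 177/18
131/74 151/94 143/100 108/73  92/56  87/56  82/44  77/35  69/17  67/ 8  67/ 7  70/ 5  70/ 6  81/ 6 101/ 7 131/12 161/15 176/17
```

```bash
python3 -c "
from h import *
for k in (0,5):
  t=load('top',k)[0]
  for v in (178,182,186): print(v,[(u,*map(int,t[v,u])) for u in range(204,225)])
t=load('top',5)[0]
for v in (202,208,214): print(v,[(u,*map(int,t[v,u])) for u in range(207,218)])
"
```

```text
178 [(204, 44, 49, 45), (205, 43, 50, 46), (206, 40, 53, 50), (207, 66, 33, 25), (208, 89, 25, 9), (209, 105, 33, 16), (210, 113, 36, 19), (211, 124, 43, 23), (212, 132, 50, 30), (213, 132, 50, 29), (214, 120, 42, 22), (215, 106, 35, 18), (216, 95, 30, 15), (217, 82, 26, 12), (218, 56, 16, 8), (219, 21, 11, 7), (220, 33, 41, 39), (221, 41, 48, 45), (222, 35, 43, 43), (223, 96, 86, 60), (224, 184, 149, 85)]
182 [(204, 45, 51, 48), (205, 45, 51, 48), (206, 41, 55, 52), (207, 65, 31, 23), (208, 90, 26, 11), (209, 105, 34, 17), (210, 115, 39, 21), (211, 126, 45, 25), (212, 133, 50, 30), (213, 131, 50, 30), (214, 119, 42, 24), (215, 105, 34, 17), (216, 95, 31, 16), (217, 81, 25, 12), (218, 57, 16, 6), (219, 23, 9, 4), (220, 36, 42, 40), (221, 43, 49, 46), (222, 35, 41, 41), (223, 60, 61, 51), (224, 179, 148, 86)]
186 [(204, 47, 51, 48), (205, 47, 53, 49), (206, 41, 53, 51), (207, 67, 33, 26), (208, 91, 26, 12), (209, 107, 35, 18), (210, 116, 39, 21), (211, 130, 48, 27), (212, 132, 50, 30), (213, 128, 45, 25), (214, 118, 41, 22), (215, 105, 34, 18), (216, 94, 31, 16), (217, 81, 26, 13), (2
[... 1331 characters left out ...]
59, 61, 52), (224, 174, 147, 85)]
202 [(207, 50, 54, 52), (208, 49, 54, 51), (209, 47, 53, 49), (210, 34, 37, 36), (211, 133, 128, 118), (212, 182, 180, 169), (213, 154, 151, 140), (214, 58, 56, 51), (215, 29, 35, 32), (216, 44, 50, 46), (217, 44, 50, 45)]
208 [(207, 51, 56, 52), (208, 50, 54, 51), (209, 48, 54, 51), (210, 44, 49, 47), (211, 115, 108, 94), (212, 162, 136, 92), (213, 146, 133, 112), (214, 58, 59, 56), (215, 32, 38, 36), (216, 47, 50, 47), (217, 46, 51, 46)]
214 [(207, 52, 56, 53), (208, 52, 56, 54), (209, 49, 53, 51), (210, 43, 47, 45), (211, 139, 135, 124), (212, 174, 170, 157), (213, 144, 140, 127), (214, 61, 60, 54), (215, 35, 40, 37), (216, 50, 53, 49), (217, 48, 52, 48)]
```

Request:
jog_arm(motion=[-5,1,2,0,-0.2,0,-12,2.4,4.3,0,-0.4,0,-18,2.4,4.3,0,-0.4,0,-20,2.4,4.3,0,-0.4,0,-20,2.4,4.3,0,-0.4,0,-20,2.4,4.3,0,-0.4,0])

```text
time_s: 10.98
position: [0.4336, 0.1353, 0.0215]
tcp_rot: [[-0.999, -0.004, 0.032], [-0.032, 0.002, -0.999], [0.004, -1.0, -0.002]]
force: [-0.6, -0.6, -0.7]
opening: 0.202
```

```bash
python3 - <<'E'
from h import *
for n in("top","side"):
    snap(n,6)
s=bot.read_state();print(s['time_s'],s['position'],s['opening'],s['force'],s['tcp_rot'].round(4).tolist())
q=load("side",6)[0]; t=load("top",6)[0]
a=cv2.resize(q[190:235,190:235],(450,450),interpolation=cv2.INTER_CUBIC); b=cv2.resize(t[170:215,197:232],(350,450),interpolation=cv2.INTER_CUBIC)[:480]
cv2.imwrite("pics/v8.png",np.hstack([a,b])[:,:,::-1])
for v in (180,186,196,198,200,204): print(v,[(u,*map(int,t[v,u])) for u in range(206,222)])
E
```

```text
11.075 [0.43368093 0.13530975 0.02154815] 0.20565032082640428 [ 0.1843156  -0.44553739 -1.09602429] [[-0.9995, -0.0037, 0.0316], [-0.0316, 0.0018, -0.9995], [0.0036, -1.0, -0.002]]
180 [(206, 42, 53, 50), (207, 65, 31, 26), (208, 88, 25, 10), (209, 104, 33, 18), (210, 112, 37, 20), (211, 123, 43, 24), (212, 132, 50, 29), (213, 130, 49, 30), (214, 117, 41, 21), (215, 106, 35, 19), (216, 94, 30, 15), (217, 81, 26, 13), (218, 56, 17, 8), (219, 22, 11, 9), (220, 35, 41, 38), (221, 40, 47, 44)]
186 [(206, 41, 53, 50), (207, 65, 31, 25), (208, 89, 25, 9), (209, 105, 32, 17), (210, 115, 39, 21), (211, 128, 48, 28), (212, 130, 47, 28), (213, 126, 45, 25), (214, 117, 40, 21), (215, 104, 34, 17), (216, 93, 31, 15), (217, 80, 26, 14), (218, 54, 14, 6), (219, 31, 19, 11), (220, 39, 44, 40), (221, 42, 48, 45)]
196 [(206, 47, 52, 49), (207, 50, 53, 50), (208, 49, 53, 49), (209, 49, 53, 48), (210, 46, 52, 46), (211, 35, 39, 36), (212, 146, 140, 129), (213, 177, 171, 157), (214, 113, 109, 101), (215, 31, 32, 30), (216, 35, 40, 37), (217, 45, 49, 46), (218, 50, 55, 52), (219, 51, 55, 52), (220, 51, 5
[... 277 characters left out ...]
, 54, 51), (219, 50, 54, 51), (220, 51, 56, 52), (221, 49, 56, 50)]
200 [(206, 48, 52, 49), (207, 48, 55, 51), (208, 48, 55, 50), (209, 49, 54, 51), (210, 47, 53, 48), (211, 38, 39, 37), (212, 141, 137, 126), (213, 177, 172, 158), (214, 113, 110, 100), (215, 31, 33, 30), (216, 34, 37, 37), (217, 45, 50, 47), (218, 49, 55, 50), (219, 51, 57, 51), (220, 49, 56, 50), (221, 50, 56, 51)]
204 [(206, 50, 53, 50), (207, 49, 54, 51), (208, 51, 56, 52), (209, 49, 55, 51), (210, 46, 53, 49), (211, 37, 43, 41), (212, 147, 132, 108), (213, 152, 130, 95), (214, 100, 91, 75), (215, 34, 36, 36), (216, 36, 42, 39), (217, 47, 52, 48), (218, 51, 56, 52), (219, 51, 57, 52), (220, 51, 57, 52), (221, 51, 56, 51)]
```

View pics/v8.png

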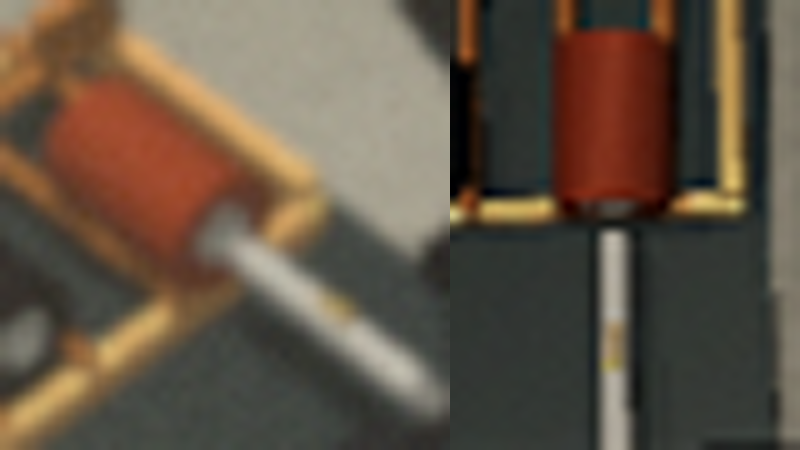

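The top view shows the rod centred on the roller (213.0 against 213.05 px) and parallel to it. The side view shows it pointing at the bore. I'll advance gently.

Request:
jog_arm(motion=[-3,0,0,0,0,0.1,-6,0,0,0,0,0.2,-9,0,0,0,0,0.2,-12,0,0,0,0,0.2,-15,0,0,0,0,0.2,-18,0,0,0,0,0.2,-18,0,0,0,0,0.2,-18,0,0,0,0,0.2])

```text
time_s: 12.08
position: [0.4518, 0.1358, 0.0215]
tcp_rot: [[-1.0, -0.0, 0.032], [-0.032, 0.002, -1.0], [-0.0, -1.0, -0.002]]
force: [0.3, -0.1, -1.2]
opening: 0.203
```

```bash
cat > look.py <<'E'
from h import *
import sys
k=sys.argv[1]
for n in("top","side"): snap(n,k)
s=bot.read_state();print(s['time_s'],s['position'].round(4),round(s['opening'],3),s['force'].round(2),s['moment'].round(3),s['tcp_rot'][:,0].round(4))
q=load("side",k)[0]; t=load("top",k)[0]
a=cv2.resize(q[175:235,175:235],(480,480),interpolation=cv2.INTER_CUBIC); b=cv2.resize(t[155:215,192:232],(320,480),interpolation=cv2.INTER_CUBIC)
cv2.imwrite(f"pics/w{k}.png",np.hstack([a,b])[:,:,::-1])
g=t[165:198,213].astype(int); print("col213 R-G from v165",(g[:,0]-g[:,1]).tolist())
E
python3 look.py 7
```

```text
12.175 [0.4518 0.1358 0.0215] 0.206 [-0.21  0.14 -1.05] [0.028 0.055 0.008] [-9.995e-01 -3.150e-02 -1.000e-04]
col213 R-G from v165 [14, -8, -6, -5, -6, -6, -9, 3, 78, 86, 82, 80, 82, 81, 82, 81, 80, 80, 82, 82, 81, 80, 81, 83, 75, 13, 1, 4, 6, 6, 7, 6, 9]
```

View pics/w7.png

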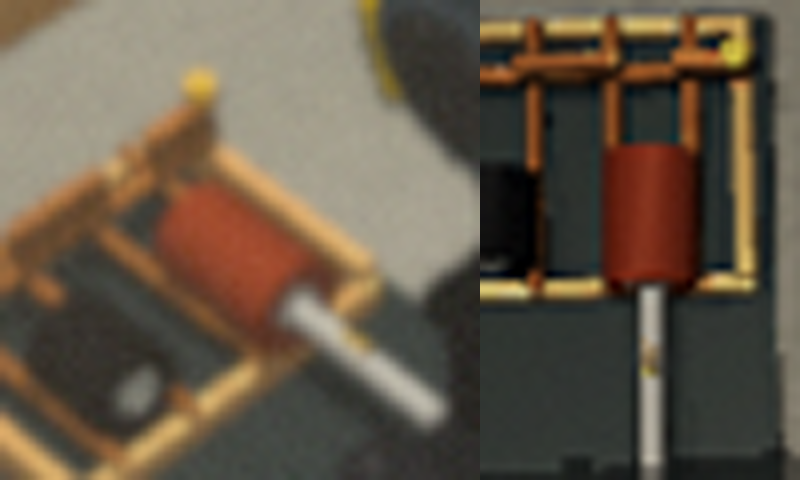

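The nose is about 10 mm inside the bore, and the roller has not moved. I'll continue.

Request:
jog_arm(motion=[-4,0,0,0,0,0,-8,0,0,0,0,0,-12,0,0,0,0,0,-16,0,0,0,0,0,-20,0,0,0,0,0,-22,0,0,0,0,0,-22,0,0,0,0,0])

```text
time_s: 13.05
position: [0.4742, 0.1365, 0.0215]
tcp_rot: [[-1.0, 0.0, 0.031], [-0.031, 0.002, -1.0], [-0.0, -1.0, -0.002]]
force: [0.3, -0.6, -0.2]
opening: 0.204
```

```bash
python3 look.py 8
```

```text
13.15 [0.4738 0.1365 0.0215] 0.203 [-0.18  0.3  -1.88] [-0.009  0.059  0.014] [-9.995e-01 -3.150e-02  1.000e-04]
col213 R-G from v165 [14, -7, -5, -6, -6, -6, -9, 2, 78, 86, 82, 80, 81, 82, 80, 81, 80, 81, 82, 81, 81, 81, 80, 83, 74, 14, 4, 15, 17, 16, 16, 7, 6]
```

View pics/w8.png

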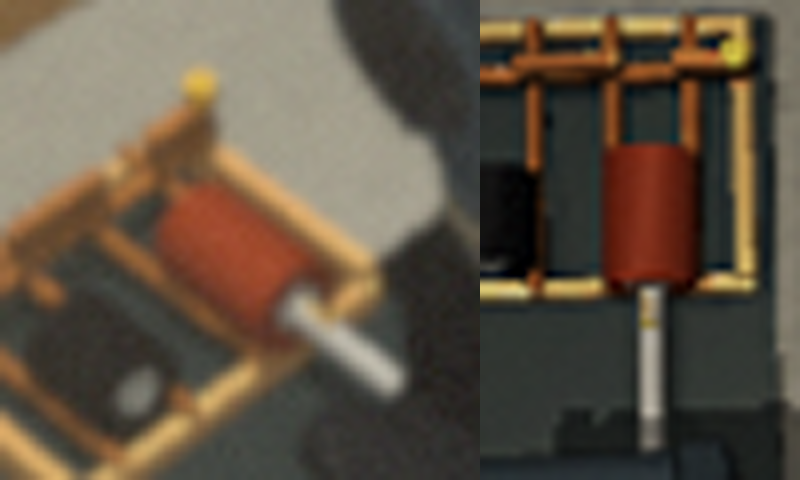

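Request:
jog_arm(motion=[-4,0,0.1,0,0,0,-8,0,0.2,0,0,0,-12,0,0.3,0,0,0,-16,0,0.4,0,0,0,-20,0,0.5,0,0,0,-24,0,0.6,0,0,0,-28,0,0.7,0,0,0,-32,0,0.7,0,0,0,-36,0,0.8,0,0,0,-40,0,0.8,0,0,0,-40,0,0.8,0,0,0])

```text
time_s: 14.52
position: [0.5151, 0.137, 0.0216]
tcp_rot: [[-1.0, 0.002, 0.031], [-0.031, 0.002, -1.0], [-0.002, -1.0, -0.002]]
force: [1.2, 0.1, -1.2]
opening: 0.207
```

```bash
python3 look.py 9
```

```text
14.625 [0.5149 0.137  0.0216] 0.205 [ 0.35  0.92 -1.99] [ 0.112 -0.001  0.042] [-0.9995 -0.0314 -0.0021]
col213 R-G from v165 [50, 79, 83, 82, 80, 82, 82, 81, 81, 80, 80, 79, 79, 79, 79, 81, 87, 37, 12, 12, 7, 5, 6, 4, 5, 4, 4, 6, 6, 6, 7, 4, 0]
```

View pics/w9.png

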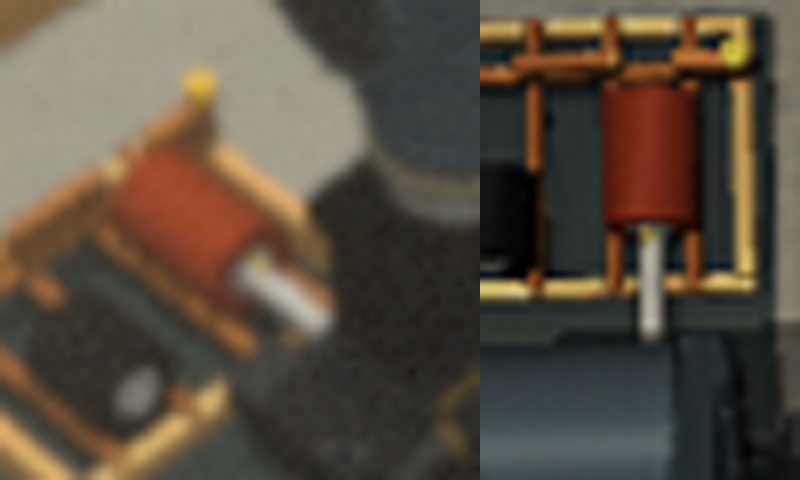

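The catch is now at the bore mouth and pushes the roller towards the stop, as expected. I'll go on slowly, watching the force.

Request:
jog_arm(motion=[-2.5,0,0,0,0,0,-5,0,0.1,0,0,0,-7.5,0,0.1,0,0,0,-10,0,0.1,0,0,0,-12,0,0.1,0,0,0,-14,0,0.1,0,0,0,-16,0,0.2,0,0,0])

```text
time_s: 15.5
position: [0.53, 0.1373, 0.0215]
tcp_rot: [[-1.0, -0.0, 0.032], [-0.032, 0.002, -1.0], [-0.0, -1.0, -0.002]]
force: [-1.0, 0.4, -1.2]
opening: 0.205
```

Request:
jog_arm(motion=[-2,0,0,0,0,0,-4,0,0,0,0,0,-6,0,0.1,0,0,0,-8,0,0.1,0,0,0])

```text
time_s: 16.0
position: [0.5382, 0.1375, 0.0215]
tcp_rot: [[-1.0, 0.0, 0.032], [-0.032, 0.002, -1.0], [-0.0, -1.0, -0.002]]
force: [-0.8, 1.2, -1.4]
opening: 0.205
```

```bash
python3 look.py 10
```

```text
16.1 [0.5386 0.1375 0.0216] 0.207 [-0.35  0.72 -1.86] [0.151 0.155 0.172] [-0.9995 -0.0315 -0.0013]
col213 R-G from v165 [82, 81, 81, 80, 81, 81, 81, 79, 80, 80, 79, 78, 80, 86, 62, 9, 3, 4, 5, 5, 7, 5, 7, 7, 3, -5, -8, -9, -8, -11, -10, -10, -10]
```

View pics/w10.png

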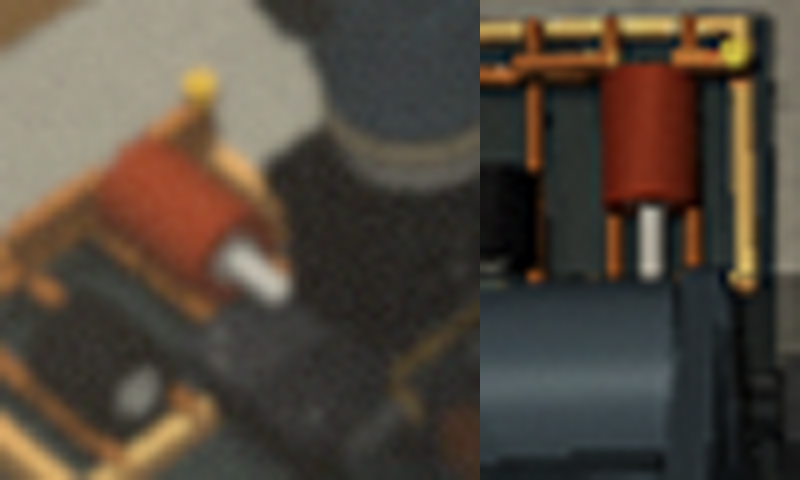

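Request:
jog_arm(motion=[-3,0,0,0,0,0,-6,0,0,0,0,0,-9,0,0.1,0,0,0,-12,0,0.1,0,0,0,-15,0,0.1,0,0,0,-18,0,0.2,0,0,0,-21,0,0.2,0,0,0,-24,0,0.2,0,0,0])

```text
time_s: 17.1
position: [0.5622, 0.138, 0.0215]
tcp_rot: [[-1.0, 0.0, 0.031], [-0.031, 0.002, -1.0], [-0.0, -1.0, -0.002]]
force: [-0.5, 2.1, -1.6]
opening: 0.205
```

Request:
jog_arm(motion=[-3,0,0,0,0,0,-6,0,0,0,0,0,-9,0,0.1,0,0,0,-12,0,0.1,0,0,0,-15,0,0.1,0,0,0,-18,0,0.2,0,0,0,-20,0,0.2,0,0,0,-22,0,0.2,0,0,0,-22,0,0.2,0,0,0,-22,0,0.2,0,0,0])

```text
time_s: 18.35
position: [0.5845, 0.1385, 0.0216]
tcp_rot: [[-1.0, 0.001, 0.031], [-0.031, 0.002, -1.0], [-0.001, -1.0, -0.002]]
force: [-0.1, 2.1, -1.4]
opening: 0.202
```

```bash
python3 look.py 11
```

```text
18.45 [0.5845 0.1385 0.0217] 0.206 [ 0.18  1.85 -1.22] [0.304 0.176 0.238] [-0.9995 -0.0314 -0.0014]
col213 R-G from v165 [81, 80, 80, 83, 83, 80, 80, 84, 90, 20, -14, -8, -9, -11, -12, -11, -10, -11, -13, -11, -11, -13, -13, -12, -12, -10, -12, -11, -9, -9, -9, -10, -7]
```

View pics/w11.png

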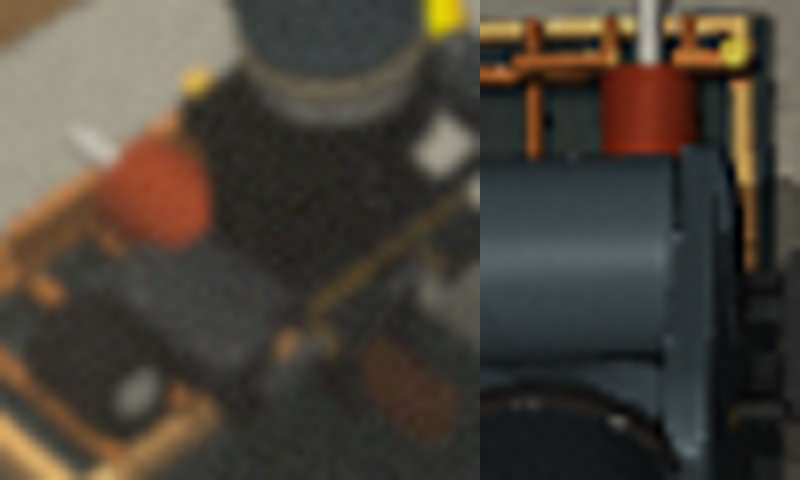

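The nose passes the slot. There is a 2 N side load in +y, so I'll ease +y a little and then press on in small steps.

Request:
jog_arm(motion=[-1,0,-0.3,0,0,0,-2,0,-0.6,0,0,0,-3,0,-0.7,0,0,0,-4,0,-0.7,0,0,0,-4,0,-0.7,0,0,0])

```text
time_s: 19.08
position: [0.5883, 0.1392, 0.0215]
tcp_rot: [[-1.0, 0.001, 0.031], [-0.031, 0.002, -1.0], [-0.001, -1.0, -0.002]]
force: [-1.0, 0.8, -1.7]
opening: 0.201
```

Request:
jog_arm(motion=[-1,0,0,0,0,0,-2,0,0,0,0,0,-3,0,0,0,0,0,-4,0,0,0,0,0,-4,0,0,0,0,0])

```text
time_s: 19.7
position: [0.5923, 0.1395, 0.0216]
tcp_rot: [[-1.0, 0.001, 0.031], [-0.031, 0.002, -1.0], [-0.001, -1.0, -0.002]]
force: [0.6, -0.0, -1.1]
opening: 0.207
```

Side load gone. I'll continue in 0.75 mm steps.

Request:
jog_arm(motion=[-0.8,0,0,0,0,0,-1.5,0,0,0,0,0,-2.2,0,0,0,0,0,-2.2,0,0,0,0,0])

```text
time_s: 20.2
position: [0.5938, 0.1395, 0.0215]
tcp_rot: [[-1.0, -0.001, 0.032], [-0.032, 0.002, -1.0], [0.0, -1.0, -0.002]]
force: [-2.8, 0.2, -1.1]
opening: 0.206
```

Request:
jog_arm(motion=[-0.8,0,0,0,0,0,-1.5,0,0,0,0,0,-1.5,0,0,0,0,0])

```text
time_s: 20.58
position: [0.5953, 0.1395, 0.0214]
tcp_rot: [[-1.0, -0.001, 0.032], [-0.032, 0.002, -0.999], [0.001, -1.0, -0.002]]
force: [-2.5, -0.2, 0.4]
opening: 0.202
```

Request:
jog_arm(motion=[-0.8,0,0,0,0,0,-1.5,0,0,0,0,0,-1.5,0,0,0,0,0])

```text
time_s: 20.95
position: [0.5968, 0.1396, 0.0215]
tcp_rot: [[-1.0, -0.001, 0.031], [-0.031, 0.002, -1.0], [0.001, -1.0, -0.002]]
force: [-4.4, 0.1, -0.6]
opening: 0.202
```

Request:
jog_arm(motion=[-0.5,0,0,0,0,0,-1,0,0,0,0,0,-1,0,0,0,0,0])

```text
time_s: 21.32
position: [0.598, 0.1396, 0.0215]
tcp_rot: [[-1.0, -0.0, 0.031], [-0.031, 0.002, -1.0], [0.0, -1.0, -0.002]]
force: [-4.1, 0.4, -1.2]
opening: 0.202
```

Request:
jog_arm(motion=[-0.5,0,0,0,0,0,-0.8,0,0,0,0,0,-0.8,0,0,0,0,0])

```text
time_s: 21.7
position: [0.5987, 0.1397, 0.0214]
tcp_rot: [[-1.0, -0.0, 0.032], [-0.032, 0.002, -1.0], [0.0, -1.0, -0.002]]
force: [-4.1, -0.3, 0.5]
opening: 0.202
```

```bash
python3 look.py 12; python3 - <<'E'
from h import *
t=load("top",12)[0];t0=load("top",11)[0]
f=lambda t:cv2.resize(t[140:180,200:226],(390,600),interpolation=cv2.INTER_CUBIC)
cv2.imwrite("pics/z12.png",np.hstack([f(t0),f(t)])[:,:,::-1])
for v in range(145,170): print(v,[tuple(map(int,t[v,u])) for u in range(210,217)])
E
```

```text
21.8 [0.5987 0.1397 0.0215] 0.209 [-5.59 -0.15 -0.46] [0.051 0.949 0.033] [-9.995e-01 -3.150e-02  2.000e-04]
col213 R-G from v165 [82, 81, 82, 93, 20, -15, -9, -10, -11, -11, -10, -11, -12, -14, -11, -13, -12, -12, -12, -12, -12, -10, -11, -11, -11, -9, -10, -7, -7, -5, -2, -8, -10]
145 [(122, 117, 101), (124, 118, 104), (124, 120, 104), (122, 117, 103), (120, 113, 99), (124, 118, 103), (124, 119, 104)]
146 [(120, 115, 101), (121, 117, 101), (122, 116, 102), (121, 117, 102), (123, 118, 102), (125, 119, 104), (124, 119, 103)]
147 [(116, 111, 99), (119, 116, 101), (120, 116, 102), (121, 117, 101), (123, 119, 103), (121, 116, 102), (122, 118, 103)]
148 [(117, 112, 99), (120, 115, 101), (122, 117, 102), (120, 115, 100), (116, 112, 99), (118, 114, 100), (122, 115, 101)]
149 [(117, 113, 98), (119, 114, 100), (119, 114, 100), (117, 112, 97), (117, 113, 100), (119, 114, 101), (121, 115, 102)]
150 [(116, 112, 98), (115, 111, 97), (149, 144, 130), (143, 138, 124), (123, 118, 104), (123, 118, 103), (125, 121, 105)]
151 [(115, 111, 98), (107, 103, 92), (162, 158, 145), (158, 154, 142), (91, 87, 
[... 1340 characters left out ...]
69, 48), (114, 44, 30), (94, 30, 16), (107, 44, 21)]
164 [(115, 35, 18), (122, 39, 21), (126, 42, 23), (130, 44, 24), (121, 39, 20), (107, 33, 17), (91, 26, 13)]
165 [(112, 35, 17), (122, 42, 21), (129, 46, 27), (129, 47, 27), (120, 43, 23), (107, 35, 18), (95, 31, 17)]
166 [(112, 36, 19), (121, 42, 23), (130, 50, 28), (130, 49, 29), (118, 42, 23), (105, 35, 17), (94, 30, 14)]
167 [(113, 36, 18), (123, 42, 22), (133, 49, 28), (132, 50, 28), (119, 41, 23), (108, 34, 17), (98, 29, 13)]
168 [(121, 36, 17), (132, 43, 21), (142, 50, 25), (141, 48, 25), (128, 40, 19), (115, 35, 15), (88, 25, 10)]
169 [(64, 34, 27), (71, 37, 30), (64, 38, 36), (60, 40, 39), (54, 36, 37), (49, 34, 34), (45, 25, 21)]
```

View pics/z12.png

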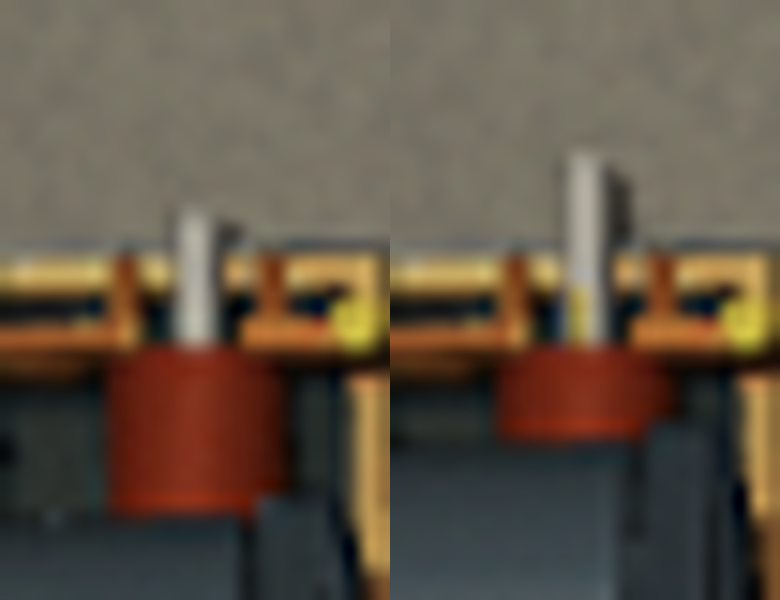

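View pics/w12.png

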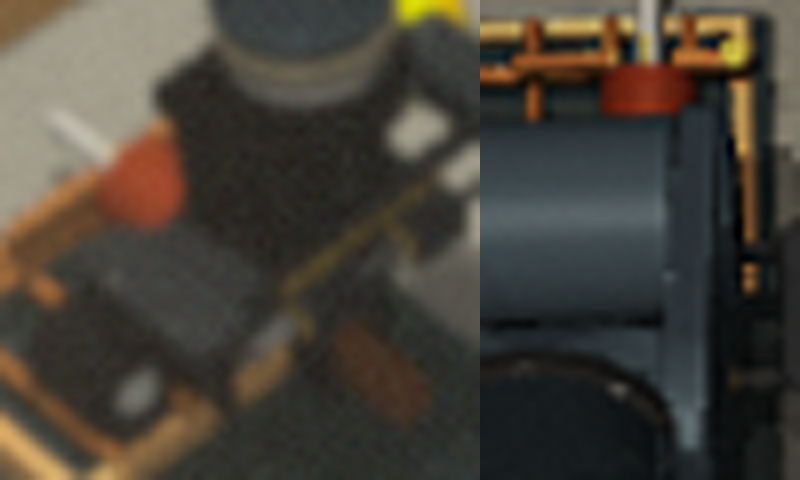

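```bash
python3 - <<'E'
from h import *
a=onz("top",[(212.5,149.6)],.042)[0];b=onz("top",[(212.5,162.6)],.0625)[0];c=onz("top",[(212.5,158.6)],.046)[0];print(a,b,c,"nose-far",a[0]-b[0],"catch hinge - far",c[0]-b[0])
F=[]
print(bot.read_state()['force'])
E
```

```text
[0.78266175 0.14649773 0.042     ] [0.72659606 0.14346823 0.0625    ] [0.74631058 0.14543484 0.046     ] nose-far 0.056065688322671114 catch hinge - far 0.01971451981872463
[-5.58858178 -0.15282119 -0.46073028]
```

Request:
jog_arm(motion=[-0.4,0,0,0,0,0,-0.4,0,0,0,0,0])

```text
time_s: 22.05
position: [0.5991, 0.1396, 0.0215]
tcp_rot: [[-1.0, -0.0, 0.031], [-0.031, 0.002, -1.0], [0.0, -1.0, -0.002]]
force: [-5.1, -0.8, -0.9]
opening: 0.21
```

Request:
jog_arm(motion=[-0.4,0,0,0,0,0,-0.4,0,0,0,0,0])

```text
time_s: 22.3
position: [0.5994, 0.1396, 0.0215]
tcp_rot: [[-1.0, -0.001, 0.032], [-0.032, 0.002, -1.0], [0.001, -1.0, -0.002]]
force: [-5.2, 0.2, -1.2]
opening: 0.204
```

Request:
jog_arm(motion=[-0.4,0,0,0,0,0,-0.4,0,0,0,0,0])

```text
time_s: 22.55
position: [0.5996, 0.1397, 0.0215]
tcp_rot: [[-1.0, -0.001, 0.032], [-0.032, 0.002, -1.0], [0.001, -1.0, -0.002]]
force: [-5.1, 0.1, -1.0]
opening: 0.204
```

Request:
jog_arm(motion=[-0.4,0,0,0,0,0,-0.4,0,0,0,0,0])

```text
time_s: 22.8
position: [0.5996, 0.1397, 0.0214]
tcp_rot: [[-1.0, -0.002, 0.032], [-0.032, 0.002, -1.0], [0.002, -1.0, -0.002]]
force: [-5.6, -0.5, 0.4]
opening: 0.203
```

Request:
jog_arm(motion=[-0.6,0,0,0,0,0,-0.6,0,0,0,0,0])

```text
time_s: 23.05
position: [0.5996, 0.1397, 0.0214]
tcp_rot: [[-0.999, -0.003, 0.032], [-0.032, 0.002, -0.999], [0.003, -1.0, -0.002]]
force: [-7.2, -0.1, 1.0]
opening: 0.205
```

Request:
jog_arm(motion=[-0.6,0,0,0,0,0,-0.6,0,0,0,0,0])

```text
time_s: 23.3
position: [0.5996, 0.1396, 0.0214]
tcp_rot: [[-0.999, -0.004, 0.032], [-0.032, 0.002, -0.999], [0.004, -1.0, -0.002]]
force: [-8.8, -0.8, 1.7]
opening: 0.201
```

Force rises to 8.8 N with no further travel, so the spring is at its end and the catch should be out. I'll back off and check that the roller comes along.

Request:
jog_arm(motion=[2,0,0,0,0,0,4,0,0,0,0,0,6,0,0,0,0,0,8,0,0,0,0,0,10,0,0,0,0,0,12,0,0,0,0,0,14,0,0,0,0,0,14,0,0,0,0,0])

```text
time_s: 24.3
position: [0.5877, 0.1393, 0.0216]
tcp_rot: [[-1.0, 0.0, 0.032], [-0.032, 0.002, -1.0], [-0.0, -1.0, -0.002]]
force: [-0.9, -0.2, -1.8]
opening: 0.208
```

```bash
python3 look.py 13; python3 - <<'E'
from h import *
t=load("top",13)[0];t0=load("top",12)[0]
f=lambda t:cv2.resize(t[140:180,200:226],(390,600),interpolation=cv2.INTER_CUBIC)
cv2.imwrite("pics/z13.png",np.hstack([f(t0),f(t)])[:,:,::-1])
for v in range(148,170): print(v,[tuple(map(int,t[v,u])) for u in range(211,215)])
E
```

```text
24.4 [0.5878 0.1393 0.0217] 0.2 [-0.43  0.05 -1.55] [0.009 0.238 0.045] [-9.995e-01 -3.150e-02 -5.000e-04]
col213 R-G from v165 [49, 82, 84, 81, 81, 82, 86, 70, 8, -13, -9, -10, -10, -9, -10, -12, -11, -11, -10, -11, -11, -11, -12, -10, -12, -11, -10, -11, -10, -10, -8, -7, -7]
148 [(119, 114, 101), (123, 117, 103), (120, 113, 99), (119, 114, 101)]
149 [(120, 115, 100), (120, 115, 101), (119, 115, 100), (117, 113, 100)]
150 [(120, 115, 100), (121, 116, 102), (120, 116, 100), (118, 115, 100)]
151 [(116, 112, 99), (119, 114, 99), (118, 113, 100), (119, 114, 100)]
152 [(118, 113, 99), (113, 109, 95), (117, 112, 99), (121, 115, 101)]
153 [(113, 109, 96), (158, 154, 141), (153, 148, 136), (113, 108, 97)]
154 [(114, 109, 97), (171, 165, 153), (168, 162, 150), (88, 84, 76)]
155 [(114, 109, 98), (169, 164, 152), (166, 162, 150), (80, 78, 71)]
156 [(110, 108, 99), (165, 161, 150), (164, 160, 148), (73, 72, 67)]
157 [(144, 132, 102), (167, 162, 149), (164, 160, 149), (81, 73, 65)]
158 [(158, 142, 100), (170, 164, 152), (164, 160, 151), (81, 74, 65)]
159 [(106, 92, 71), (167, 162, 150), (168, 164, 153), (77, 72, 65)]
160 [(76, 76, 71), (166, 161, 152), (170, 165, 154), (73, 73, 68)]
161 [(76, 79, 75), (169, 166, 157), (171, 167, 156), (72, 73, 69)]
162 [(77, 79, 78), (174, 158, 100), (171, 163, 136), (74, 75, 72)]
163 [(116, 93, 78), (165, 147, 70), (165, 159, 129), (97, 85, 77)]
164 [(115, 94, 80), (159, 150, 74), (163, 164, 136), (84, 86, 80)]
165 [(101, 58, 46), (144, 89, 42), (147, 98, 74), (94, 51, 41)]
166 [(116, 38, 24), (130, 46, 24), (133, 51, 29), (118, 42, 24)]
167 [(121, 41, 23), (127, 44, 25), (130, 46, 27), (121, 42, 23)]
168 [(123, 44, 25), (130, 48, 27), (130, 49, 28), (120, 43, 24)]
169 [(121, 42, 23), (131, 50, 28), (131, 50, 29), (116, 40, 21)]
```

View pics/z13.png

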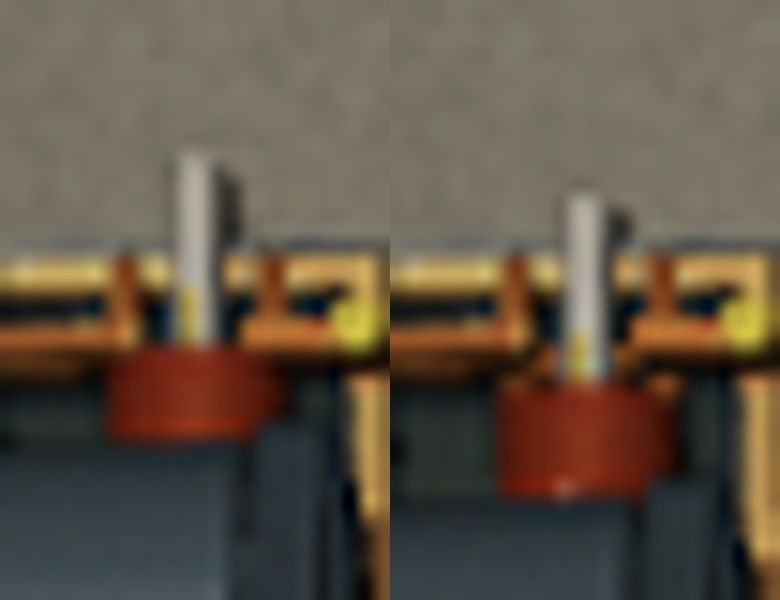

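The roller moved back with the axle: nose 149.6→152.6 px, roller front 162.6→165.3 px. Lifting straight up.

Request:
jog_arm(motion=[0,-2,0,0,0,0,0,-5,0,0,0,0,0,-9,0,0,0,0,0,-14,0,0,0,0,0,-20,0,0,0,0,0,-27,0,0,0,0,0,-35,0,0,0,0,0,-43,0,0,0,0,0,-51,0,0,0,0,0,-60,0,0,0,0,0,-70,0,0,0,0,0,-80,0,0,0,0,0,-90,0,0,0,0,0,-100,0,0,0,0,0,-110,0,0,0,0,0,-115,0,0,0,0,0,-120,0,0,0,0,0,-120,0,0,0,0,0,-120,0,0,0,0])

```text
time_s: 26.78
position: [0.5875, 0.139, 0.1413]
tcp_rot: [[-1.0, -0.0, 0.031], [-0.031, 0.002, -1.0], [0.0, -1.0, -0.002]]
force: [0.8, -0.1, -1.8]
opening: 0.206
```

```bash
python3 - <<'E'
from h import *
for n in("top","side"): snap(n,14)
s=bot.read_state();print(s['time_s'],s['position'].round(4),s['opening'],s['force'].round(2),s['moment'].round(3),s['tcp_rot'].round(4).tolist())
q=load("side",14)[0]; t=load("top",14)[0]
a=cv2.resize(q[130:230,150:250],(480,480),interpolation=cv2.INTER_CUBIC); b=cv2.resize(t[120:200,190:243],(318,480),interpolation=cv2.INTER_CUBIC)
cv2.imwrite("pics/w14.png",np.hstack([a,b])[:,:,::-1])
E
```

```text
26.875 [0.5875 0.1391 0.1412] 0.1999133942611893 [ 0.23  0.1  -1.9 ] [-0.005  0.211 -0.003] [[-0.9995, -0.0005, 0.0315], [-0.0315, 0.0019, -0.9995], [0.0004, -1.0, -0.0019]]
```

View pics/w14.png

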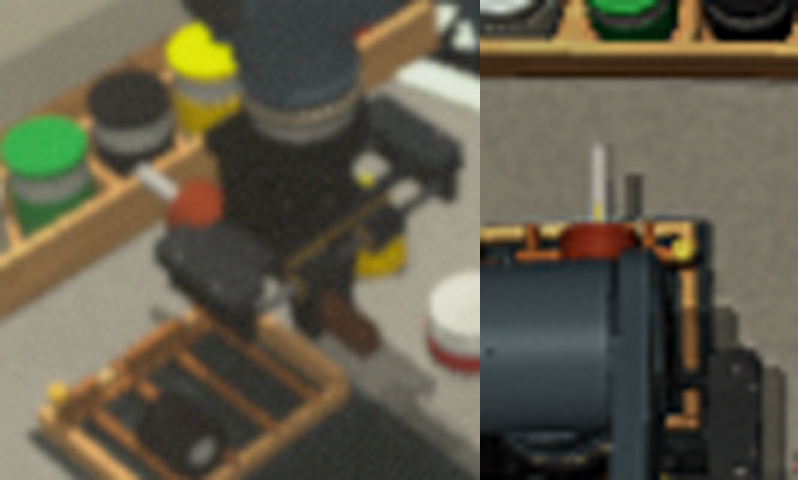

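```bash
python3 - <<'E'
from h import *
def tri(a,b):
    o1,D1=ray("top",[a]);o2,D2=ray("side",[b]);D1=D1[0];D2=D2[0]
    A=np.stack([D1,-D2],1);x,*_=np.linalg.lstsq(A,o2-o1,rcond=None);p,q=o1+D1*x[0],o2+D2*x[1];return (p+q)/2,np.linalg.norm(p-q)
print(tri((209.7,144.3),(179.5,165.2)))
t=load("top",14)[0];q=load("side",14)[0]
for v in range(141,162): print(v,[int(t[v,u].mean()) for u in range(204,217)])
print()
for v in range(160,178): print(v,[int(q[v,u].mean()) for u in range(174,196)])
E
```

```text
(array([0.76742897, 0.14425745, 0.15861444]), np.float64(0.0011742041597039238))
141 [114, 112, 110, 114, 114, 112, 111, 113, 116, 113, 117, 114, 116]
142 [116, 115, 112, 113, 117, 114, 111, 112, 114, 115, 117, 115, 114]
143 [113, 111, 110, 114, 117, 122, 114, 112, 113, 114, 115, 113, 111]
144 [111, 110, 111, 113, 122, 145, 130, 98, 107, 114, 112, 111, 110]
145 [109, 111, 112, 111, 129, 167, 148, 99, 107, 114, 113, 114, 114]
146 [109, 108, 111, 111, 128, 170, 148, 100, 105, 115, 114, 117, 116]
147 [110, 110, 110, 109, 128, 168, 148, 98, 106, 113, 114, 115, 115]
148 [114, 112, 109, 108, 128, 167, 148, 98, 107, 114, 113, 115, 118]
149 [113, 112, 111, 109, 127, 168, 148, 101, 106, 116, 85, 72, 73]
150 [112, 111, 112, 109, 129, 169, 149, 85, 103, 119, 80, 63, 61]
151 [116, 112, 109, 107, 129, 168, 150, 81, 100, 120, 81, 63, 61]
152 [115, 113, 111, 109, 128, 169, 152, 83, 97, 119, 81, 64, 62]
153 [114, 112, 111, 112, 129, 161, 147, 82, 98, 118, 83, 65, 63]
154 [110, 112, 111, 111, 132, 150, 146, 83, 92, 113, 82, 63, 61]
155 [110, 109, 111, 109, 132, 148, 147, 85, 97, 118, 82, 65, 59]
156 
[... 1454 characters left out ...]
, 96, 93, 95, 93, 93, 90, 87, 75]
171 [117, 104, 97, 95, 96, 96, 97, 95, 99, 107, 121, 130, 119, 96, 94, 93, 94, 95, 93, 91, 88, 78]
172 [98, 93, 93, 91, 97, 95, 94, 93, 93, 96, 98, 102, 95, 90, 89, 91, 91, 92, 91, 94, 87, 83]
173 [95, 97, 96, 94, 96, 95, 96, 95, 92, 91, 88, 88, 83, 86, 86, 89, 91, 94, 91, 94, 89, 81]
174 [97, 94, 97, 98, 96, 92, 95, 95, 90, 89, 84, 80, 80, 80, 85, 86, 90, 92, 90, 90, 86, 81]
175 [98, 96, 100, 92, 93, 92, 95, 93, 96, 98, 88, 75, 74, 81, 80, 84, 85, 85, 87, 87, 78, 68]
176 [99, 95, 93, 93, 95, 96, 94, 101, 113, 117, 96, 75, 73, 74, 78, 76, 82, 79, 78, 80, 70, 57]
177 [96, 92, 92, 95, 94, 95, 108, 116, 128, 131, 102, 72, 68, 71, 68, 72, 70, 72, 71, 68, 63, 57]
```

The roller hangs level on the axle (nose at z≈0.1586, axis about 0.159). Next is the way back over the cradle.

```bash
python3 - <<'E'
from h import *
R,p=goal([.4334,-.1619,.141],-4.2); delta(R,p)
E
```

```text
delta mm [163.5  -0.3 296. ] deg [0.11 6.   0.03]
```

Request:
jog_arm(motion=[4,0,7,0,0.1,0,12,0,21,0,0.4,0,24,0,43,0,0.9,0,38,0,69,0,1.4,0,53,0,96,0,1.9,0,68,0,123,0,2.5,0,83,0,150,0,3,0,98,0,177,0,3.6,0,113,0,204,0,4.2,0,127,0,230,0,4.7,0,140,0,253,0,5.2,0,150,0,272,0,5.6,0,158,0,286,0,5.9,0,162,0,293,0.1,6,0,163.5,0,296,0.1,6,0,163.5,0,296,0.1,6,0,163.5,0,296,0.1,6,0,163.5,0,296,0.1,6,0])

```text
time_s: 29.12
position: [0.4338, -0.1615, 0.1409]
tcp_rot: [[-0.997, 0.0, -0.072], [0.072, 0.0, -0.997], [-0.0, -1.0, -0.0]]
force: [-0.4, 0.1, -2.8]
opening: 0.203
```

```bash
python3 - <<'E'
from h import *
for n in("top","side"): snap(n,15)
s=bot.read_state();print(s['time_s'],s['position'].round(4),s['opening'],s['force'].round(2),s['moment'].round(3),s['tcp_rot'].round(4).tolist())
q=load("side",15)[0]; t=load("top",15)[0]
a=cv2.resize(q[120:220,230:330],(480,480),interpolation=cv2.INTER_CUBIC); b=cv2.resize(t[170:250,270:323],(318,480),interpolation=cv2.INTER_CUBIC)
cv2.imwrite("pics/w15.png",np.hstack([a,b])[:,:,::-1])
for v in range(186,216): print(v,[int(t[v,u,1]) for u in range(290,306)])
E
```

```text
29.225 [ 0.4338 -0.1616  0.1409] 0.2034778827153868 [-0.02  0.8  -1.94] [ 0.057  0.172 -0.032] [[-0.9974, 0.0002, -0.0724], [0.0724, 0.0003, -0.9974], [-0.0002, -1.0, -0.0003]]
186 [118, 120, 120, 117, 118, 115, 122, 123, 120, 121, 122, 121, 116, 118, 126, 121]
187 [121, 120, 121, 119, 123, 120, 124, 125, 122, 122, 114, 120, 127, 125, 124, 124]
188 [127, 125, 123, 122, 124, 92, 80, 80, 115, 126, 119, 154, 147, 111, 115, 120]
189 [123, 127, 126, 127, 133, 91, 67, 67, 114, 102, 112, 173, 167, 117, 114, 120]
190 [122, 127, 125, 123, 131, 91, 70, 67, 114, 99, 114, 179, 167, 111, 115, 122]
191 [125, 127, 123, 122, 128, 90, 69, 68, 115, 104, 119, 180, 167, 108, 113, 122]
192 [122, 125, 122, 123, 129, 87, 69, 67, 118, 107, 121, 181, 165, 100, 111, 124]
193 [122, 118, 119, 126, 128, 90, 69, 69, 118, 91, 119, 183, 161, 118, 117, 121]
194 [126, 123, 120, 123, 127, 89, 69, 71, 119, 90, 121, 180, 162, 126, 115, 114]
195 [152, 150, 149, 142, 124, 90, 63, 62, 110, 68, 119, 179, 155, 117, 117, 118]
196 [165, 159, 160, 152, 123, 100, 84, 79, 102, 100, 132, 179, 159, 130, 133, 136]
197 [115, 113, 132
[... 641 characters left out ...]
, 29]
206 [98, 106, 91, 67, 29, 19, 27, 33, 37, 43, 52, 53, 47, 41, 35, 29]
207 [101, 107, 91, 69, 31, 12, 27, 34, 38, 45, 53, 53, 46, 39, 35, 28]
208 [104, 108, 92, 68, 29, 11, 19, 30, 37, 46, 52, 56, 47, 38, 35, 30]
209 [84, 88, 86, 71, 31, 12, 17, 32, 40, 48, 55, 55, 46, 40, 33, 26]
210 [79, 83, 86, 60, 22, 14, 18, 23, 25, 47, 56, 55, 45, 37, 34, 27]
211 [80, 83, 86, 55, 20, 13, 20, 20, 24, 50, 60, 56, 46, 36, 34, 22]
212 [82, 84, 86, 57, 19, 13, 18, 18, 23, 35, 38, 50, 45, 34, 20, 24]
213 [82, 83, 86, 57, 22, 16, 17, 21, 26, 32, 33, 33, 25, 23, 38, 41]
214 [80, 83, 86, 48, 14, 17, 19, 22, 24, 34, 26, 13, 29, 24, 46, 49]
215 [81, 85, 86, 46, 13, 16, 22, 22, 29, 34, 19, 16, 35, 47, 54, 55]
```

View pics/w15.png

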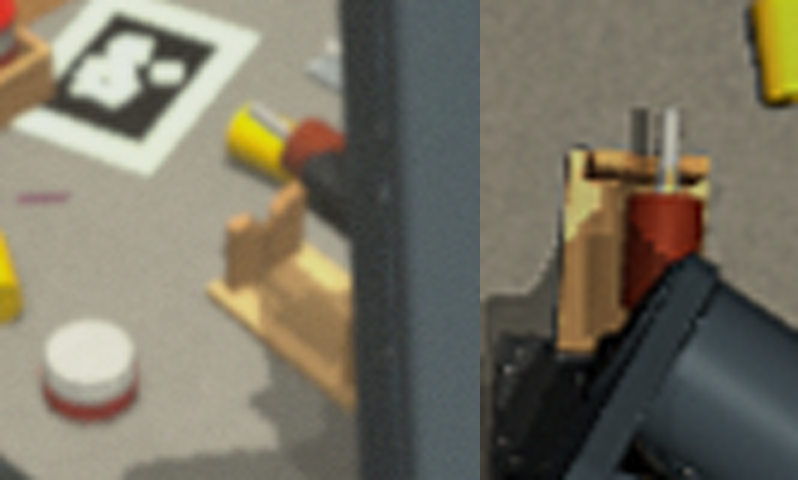

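```bash
python3 - <<'E'
from h import *
def c(k,rows,ua,ub,z,lo):
    t=load("top",k)[0].astype(float)[...,1]; out=[]
    for v in rows:
        w=np.clip(t[v,ua:ub]-lo,0,None); out.append(((w*np.arange(ua,ub)).sum()/w.sum(),v))
    P=onz("top",out,z); return P
P=c(15,range(190,198),299,304,.159,125);k=np.polyfit(P[:,0],P[:,1],1);print("now",np.degrees(np.arctan(k[0])),P.mean(0),np.polyval(k,.595))
P=c(0,range(194,201),296,301,.062,105);k=np.polyfit(P[:,0],P[:,1],1);print("orig",np.degrees(np.arctan(k[0])),P.mean(0),np.polyval(k,.595), "via line",-0.1617-(.595-.43)*np.tan(np.radians(4.2)))
print("nose now x",onz("top",[(301.5,187.6)],.159),"orig",onz("top",[(298,192.6)],.062))
R,p=goal([.4334,-.1618,.0442],-4.2); delta(R,p)
E
```

```text
now -2.606464416089203 [ 0.59488358 -0.17266921  0.159     ] -0.17267450780829993
orig -7.525488792778894 [ 0.59775859 -0.17366596  0.062     ] -0.17330153214311966 via line -0.17381684258278296
nose now x [[ 0.61545012 -0.17350057  0.159     ]] orig [[ 0.61423883 -0.17444155  0.062     ]]
delta mm [ 0.4 96.7  0.2] deg [ 0.02  0.05 -0.01]
```

Request:
jog_arm(motion=[0,5,0,0,0,0,0,15,0.2,0,0.2,0,0,27,0.2,0,0.2,0,0,40,0.2,0,0.2,0,0,53,0.2,0,0.2,0,0,64,0.2,0,0.2,0,0,73,0.2,0,0.2,0,0,79,0.2,0,0.2,0,0,81,0.2,0,0.2,0,0,81,0.2,0,0.2,0,0,81,0.2,0,0.2,0])

```text
time_s: 30.6
position: [0.4339, -0.1623, 0.0602]
tcp_rot: [[-0.997, 0.001, -0.077], [0.077, -0.0, -0.997], [-0.001, -1.0, 0.0]]
force: [-0.0, 0.5, -3.0]
opening: 0.203
```

```bash
python3 - <<'E'
from h import *
for n in("top","side"): snap(n,16)
s=bot.read_state();print(s['time_s'],s['position'].round(4),s['opening'],s['force'].round(2),s['moment'].round(3),s['tcp_rot'].round(4).tolist())
q=load("side",16)[0]; t=load("top",16)[0]
a=cv2.resize(q[150:210,260:320],(480,480),interpolation=cv2.INTER_CUBIC); b=cv2.resize(t[185:235,280:313],(318,480),interpolation=cv2.INTER_CUBIC)
cv2.imwrite("pics/w16.png",np.hstack([a,b])[:,:,::-1])
E
```

```text
30.7 [ 0.4339 -0.1623  0.0602] 0.20251207255287526 [-0.03 -0.43 -2.74] [ 0.043  0.176 -0.021] [[-0.9971, 0.001, -0.0767], [0.0767, -0.0003, -0.9971], [-0.001, -1.0, 0.0002]]
```

View pics/w16.png

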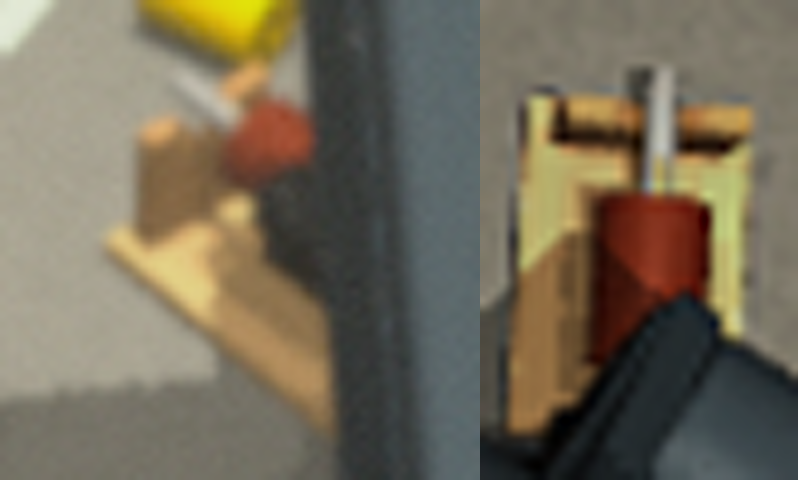

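```bash
python3 - <<'E'
from h import *
t=load("top",16)[0];t0=load("top",0)[0]
for v in (192,193,194,195,196,198,200,202): print(v,[int(x) for x in t[v,293:304,2]],[int(x) for x in t0[v,293:304,2]])
P=np.array([.6,-.1738,.062]);print(proj("top",P),proj("top",P+[0,0,.016]))
E
```

```text
192 [106, 110, 82, 68, 63, 123, 142, 105, 98, 104, 105] [107, 110, 110, 110, 109, 107, 105, 105, 104, 104, 105]
193 [110, 112, 74, 55, 67, 138, 151, 101, 94, 102, 104] [112, 109, 82, 58, 109, 146, 121, 103, 104, 102, 104]
194 [113, 115, 78, 55, 94, 148, 152, 108, 105, 104, 103] [113, 114, 78, 46, 114, 161, 124, 108, 112, 104, 104]
195 [87, 82, 67, 42, 89, 157, 152, 90, 103, 106, 96] [87, 83, 66, 45, 117, 164, 128, 88, 110, 106, 96]
196 [82, 66, 59, 40, 94, 163, 153, 75, 64, 72, 76] [82, 66, 58, 45, 121, 164, 111, 53, 68, 71, 77]
198 [41, 31, 42, 24, 98, 169, 157, 70, 35, 45, 54] [43, 30, 38, 51, 132, 167, 103, 48, 45, 48, 54]
200 [44, 46, 29, 9, 108, 175, 158, 63, 5, 13, 13] [44, 43, 24, 51, 140, 156, 80, 14, 12, 13, 12]
202 [107, 99, 61, 34, 118, 99, 106, 110, 103, 102, 104] [106, 97, 54, 96, 133, 148, 104, 100, 106, 111, 108]
[[297.89640866 196.39907998]] [[298.48229385 195.72140755]]
```

The rod lines up with the notch within about 0.5 mm once the height difference is allowed for. I'll lower it gently.

Request:
jog_arm(motion=[0,1.5,0,0,0,0,0,3,0,0,0,0,0,4.5,0,0,0,0,0,6,0,0,0,0,0,7.5,0,0,0,0,0,9,0,0,0,0,0,10,0,0,0,0,0,10,0,0,0,0])

```text
time_s: 31.7
position: [0.4336, -0.1621, 0.0498]
tcp_rot: [[-0.997, 0.0, -0.077], [0.077, 0.0, -0.997], [-0.0, -1.0, -0.0]]
force: [1.1, -0.1, -2.2]
opening: 0.201
```

Request:
jog_arm(motion=[0,1,0,0,0,0,0,2,0,0,0,0,0,3,0,0,0,0,0,4,0,0,0,0,0,4,0,0,0,0])

```text
time_s: 32.33
position: [0.4336, -0.1621, 0.0458]
tcp_rot: [[-0.997, 0.0, -0.077], [0.077, 0.0, -0.997], [-0.0, -1.0, -0.0]]
force: [0.4, -0.3, -2.6]
opening: 0.204
```

Request:
jog_arm(motion=[0,0.5,0,0,0,0,0,1,0,0,0,0,0,1,0,0,0,0])

```text
time_s: 32.7
position: [0.4337, -0.1621, 0.0449]
tcp_rot: [[-0.997, 0.0, -0.077], [0.077, 0.0, -0.997], [-0.0, -1.0, -0.0]]
force: [-0.1, -0.6, -1.4]
opening: 0.206
```

Request:
jog_arm(motion=[0,0.4,0,0,0,0,0,0.7,0,0,0,0,0,0.7,0,0,0,0])

```text
time_s: 33.08
position: [0.4337, -0.1621, 0.0443]
tcp_rot: [[-0.997, 0.0, -0.077], [0.077, 0.0, -0.997], [-0.0, -1.0, -0.0]]
force: [-0.1, 0.1, -0.3]
opening: 0.205
```

Request:
jog_arm(motion=[0,0.5,0,0,0,0,0,0.5,0,0,0,0])

```text
time_s: 33.33
position: [0.4337, -0.1622, 0.0441]
tcp_rot: [[-0.997, 0.001, -0.077], [0.077, -0.0, -0.997], [-0.001, -1.0, -0.0]]
force: [-1.2, -0.0, 3.6]
opening: 0.203
```

```bash
python3 - <<'E'
from h import *
for n in("top","side"): snap(n,17)
s=bot.read_state();print(s['time_s'],s['position'].round(4),s['opening'],s['force'].round(2),s['moment'].round(3))
q=load("side",17)[0]; t=load("top",17)[0];t0=load("top",0)[0]
a=cv2.resize(q[150:210,260:320],(480,480),interpolation=cv2.INTER_CUBIC); b=cv2.resize(t[185:235,280:313],(318,480),interpolation=cv2.INTER_CUBIC)
cv2.imwrite("pics/w17.png",np.hstack([a,b])[:,:,::-1])
for v in (192,193,194,195,196,198,200,202): print(v,[int(x) for x in t[v,293:304,2]],[int(x) for x in t0[v,293:304,2]])
E
```

```text
33.425 [ 0.4337 -0.1621  0.044 ] 0.20364519671867023 [-1.32  1.61  4.57] [ 0.07   0.14  -0.002]
192 [105, 108, 106, 88, 103, 128, 114, 103, 100, 105, 103] [107, 110, 110, 110, 109, 107, 105, 105, 104, 104, 105]
193 [109, 110, 82, 52, 104, 151, 121, 103, 102, 102, 104] [112, 109, 82, 58, 109, 146, 121, 103, 104, 102, 104]
194 [113, 113, 78, 40, 112, 163, 130, 109, 110, 103, 103] [113, 114, 78, 46, 114, 161, 124, 108, 112, 104, 104]
195 [86, 82, 65, 42, 115, 164, 130, 87, 108, 106, 95] [87, 83, 66, 45, 117, 164, 128, 88, 110, 106, 96]
196 [81, 66, 57, 44, 119, 164, 111, 54, 67, 71, 77] [82, 66, 58, 45, 121, 164, 111, 53, 68, 71, 77]
198 [41, 31, 39, 53, 134, 166, 100, 46, 46, 48, 52] [43, 30, 38, 51, 132, 167, 103, 48, 45, 48, 54]
200 [44, 40, 23, 51, 139, 156, 76, 11, 13, 13, 11] [44, 43, 24, 51, 140, 156, 80, 14, 12, 13, 12]
202 [103, 96, 54, 97, 114, 113, 93, 101, 104, 110, 106] [106, 97, 54, 96, 133, 148, 104, 100, 106, 111, 108]
```

View pics/w17.png

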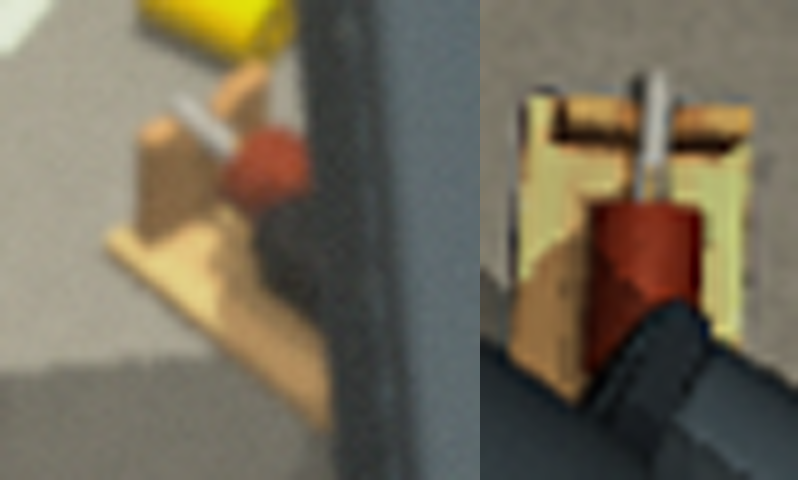

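It is seated. The rod's pixels match the original picture nearly exactly, and the notch carries about 5 N. I'll relieve that slightly, let go and rise.

Request:
jog_arm(motion=[0,-0.2,0,0,0,0,0,-0.2,0,0,0,0])

```text
time_s: 33.67
position: [0.4338, -0.1622, 0.044]
tcp_rot: [[-0.997, 0.001, -0.077], [0.077, 0.0, -0.997], [-0.0, -1.0, -0.0]]
force: [-1.1, -0.0, 4.9]
opening: 0.206
```

Request:
jog_arm(motion=[0,0,0,0,0,0,0,0,0,0,0,0,0,0,0,0,0,0,0,0,0,0,0,0,0,0,0,0,0,0], gripper=0.6)

```text
time_s: 34.3
position: [0.4337, -0.1621, 0.0439]
tcp_rot: [[-0.997, 0.0, -0.077], [0.077, 0.0, -0.997], [-0.0, -1.0, -0.0]]
force: [-0.3, -0.6, 0.3]
opening: 0.588
```

Request:
jog_arm(motion=[0,-5,0,0,0,0,0,-15,0,0,0,0,0,-30,0,0,0,0,0,-50,0,0,0,0,0,-75,0,0,0,0,0,-100,0,0,0,0,0,-125,0,0,0,0,0,-150,0,0,0,0,0,-170,0,0,0,0,0,-170,40,0,0,0,0,-170,90,0,0,0,0,-170,140,0,0,0,0,-170,190,0,0,0,0,-170,230,0,0,0,0,-170,250,0,0,0,0,-170,250,0,0,0,0,-170,250,0,0,0])

```text
time_s: 36.42
position: [0.4144, -0.4094, 0.2138]
tcp_rot: [[-0.997, -0.0, -0.076], [0.076, 0.002, -0.997], [0.001, -1.0, -0.002]]
force: [-0.4, 0.1, 1.0]
opening: 0.598
```

```bash
python3 - <<'E'
from h import *
for n in("top","side"): snap(n,18)
s=bot.read_state();print(s['time_s'],s['position'].round(4),s['opening'],s['force'].round(2))
q=load("side",18)[0]; t=load("top",18)[0]
a=cv2.resize(q[150:220,260:330],(480,480),interpolation=cv2.INTER_CUBIC); b=cv2.resize(t[185:260,275:325],(320,480),interpolation=cv2.INTER_CUBIC)
cv2.imwrite("pics/w18.png",np.hstack([a,b])[:,:,::-1])
cv2.imwrite("pics/w18t.png",cv2.resize(t,(800,600))[:,:,::-1])
E
```

```text
36.525 [ 0.4146 -0.4095  0.2139] 0.6012800107476584 [ 0.15 -0.49 -0.22]
```

View pics/w18.png

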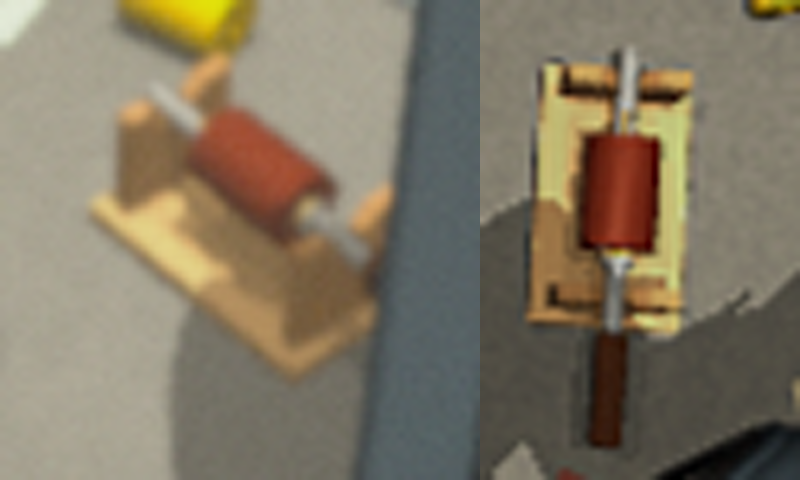

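View pics/w18t.png

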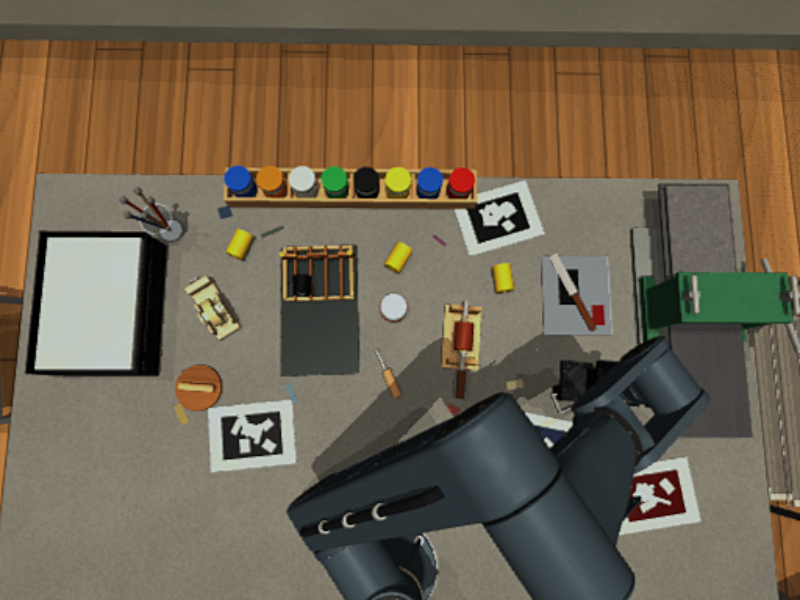

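```bash
python3 - <<'E'
from h import *
t=load("top",18)[0]; P=t.astype(float)
g=(P[:,296,0]-P[:,296,1]);print([int(x) for x in g[203:242]])
a=onz("top",[(297,206.1),(296.5,224.0)],.0845)[:,0];h=onz("top",[(295,237.0)],.066)[0,0]
print(a,a.mean(),h,"roller-origin mm",(a.mean()-h)/np.cos(.073)*1000-41)
red=P[...,0]-P[...,1]
E=edges(red,range(240,252),288,302,20); m=onz("top",np.stack([(E[:,1]+E[:,2])/2,E[:,0]],1),.062);k,s=linefit(m);print("handle yaw",np.degrees(np.arctan(k[0])),np.polyval(k,.43))
E
```

```text
[8, 1, 12, 70, 88, 80, 84, 84, 85, 87, 85, 87, 90, 86, 87, 88, 89, 88, 89, 93, 68, 12, -3, -1, 1, 0, 0, 0, -1, -1, 0, 0, -1, 0, 18, 27, 27, 27, 28]
[0.56092691 0.49614319] 0.5285350512095954 0.45054181468757937 roller-origin mm 37.201511934276
handle yaw -4.506071560558026 -0.1596750624008892
```

```bash
python3 -c "
from rig import bot
print(bot.hand_in())"
```

```text
the job is handed in; nothing more can be done
None
```

The roller is back on its axle, and the axle lies in both notches of its cradle, let go. I handed the job in at about 36.5 s. `hand_in` gives no verdict, so these are only my own checks.

**What happened**
- **First grasp:** it closed on air. In the start picture the fingertips were about 27 mm higher than the reported tool position and stated tool lengths imply. I went 27 mm deeper and gripped the handle at the right width (18 mm).
- **Insertion:** the nose went through the bore without moving the roller. The catch then pushed the roller along to the stop bar. A side load of about 2 N built up on the way, and I eased it off.
- **Pressing:** I pressed in small steps until the force rose to about 8.8 N with no more travel, then backed off. The roller came back with the axle, and I lifted it about 120 mm.
- **Laying back:** I lowered it gently and felt about 5 N on the cradle before letting go.

**Last checks**
- **Roller:** its centre is about 37.2 mm in front of the shoulder in the top view (34.5 to 40 required), and the picture shows it clear of the cheeks.
- **Catch:** I judged it out from the end-of-travel force and from the roller following the axle. I could not measure its angle directly.
- **Axle:** the rod at the far notch matched the first picture almost pixel for pixel before release, with the nose about 1.5 mm further forward.
- **One check disagreed:** after release, the handle measured 2 mm off in y and 0.3° off in angle from the first picture. The handle was in shadow, so I put this down to the mask and did not confirm it.
- **Bystanders:** those visible in the last top view are where they were. The arm and gripper partly hid the brayer there, so I could not check it.

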